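# Charge the mill jar with grinding balls

### The job

Take the hand scoop off the sloping rest under the kiln shelf, scoop grinding balls out of the trough with it and tip at least three of the five into the porcelain mill jar. Touch the balls only with the scoop, never with the fingers; spill none, so that any you leave stay in the trough, and do not shove or knock over the jar or the things standing about. Then lay the scoop back on the middle of the sloping rest as it was, pan flat on the slope, lip pointing in and up.

Things in the scene. Friction and masses are not known exactly. Their poses are not given: they have to be found in the camera images.
- scoop: hand scoop, 90 g: open-fronted steel pan, wooden handle. Pan 80 mm long (x), 71 wide (y), sheet 2 mm thick; back wall and side walls 28 high, the sides only along the rear 34 mm, then sloping down to nothing 15 mm behind the lip. Origin: middle of the pan's underside; x towards the lip, z up. Starts on the sloping rest under the kiln shelf, lip inward and up
- scoop_grip (a point): point in the middle of the handle, at x = -79, z = 105 mm in the scoop's frame. The straight handle, 118 mm long, 18 wide across y, 14 thick, starts on the back wall (x = -40, z = 22) and rises backward at 65 degrees from level to x = -90, z = 129
- scoop_lip (a point): middle of the front edge of the scoop's pan, on the underside (x = 40, z = 0 in the scoop's frame)
- trough: fixed open aluminium trough, inside 230 mm long (x) by 84 mm wide (y), walls 4 mm thick and 32 mm high, floor 4 mm thick; origin: middle of its underside, x along it away from the robot. Its far (+x) end slopes up at 45 degrees from the floor at x = 83 mm to the rim; the balls lie in the half before it, and the scoop can be pushed up to it
- jar: mill jar: loose, straight-sided thick-walled white porcelain pot, 0.9 kg, outside diameter 114 mm, inside diameter 100 mm, 95 mm high, floor 8 mm, open at the top; origin: middle of its underside
- shelf: fixed kiln shelf: clay slab 150 mm deep (x), 180 wide (y), 18 thick, underside 150 above the table, on four props 124 mm apart; six pots up to 65 mm high on it, four along the front edge. Origin: on the table under the middle of the front edge; x points in. Beneath is a wooden rest, 100 wide, its top rising inward at 15 degrees from 8 mm above the table at x = 20 to 35 mm at x = 120
- ball0_center (a point): centre of one of five loose porcelain grinding balls, white, 22 mm in diameter, 14 g, in the trough
- ball1_center (a point): centre of one of five loose porcelain grinding balls, white, 22 mm in diameter, 14 g, in the trough
- ball2_center (a point): centre of one of five loose porcelain grinding balls, white, 22 mm in diameter, 14 g, in the trough
- ball3_center (a point): centre of one of five loose porcelain grinding balls, white, 22 mm in diameter, 14 g, in the trough
- ball4_center (a point): centre of one of five loose porcelain grinding balls, white, 22 mm in diameter, 14 g, in the trough
- dome0: bystander: half-round glazed test piece, 48 mm wide, 24 mm high; origin at its underside
- dome1: bystander: half-round glazed test piece, 48 mm wide, 24 mm high; origin at its underside
- brush: bystander: brush lying on the table off to the left side
- rib: bystander: flat wooden rib, 50 by 90 by 8 mm; origin at its underside
- bowl: bystander: terracotta bowl, 110 mm wide, 50 mm high, not the mill jar; origin at its underside
- glaze: bystander: closed glaze jar, 72 mm wide, 100 mm high; origin at its underside

How it is judged:
On the way, in this order (a step that is already met when the one before it is completed fails the run):
1. at least one ball lies in the scoop, lifted clear of the trough (height (world z) of scoop above 0.06 m and ((x of ball0_center in the frame of scoop between -0.042 and 0.042 m and y of ball0_center in the frame of scoop between -0.034 and 0.034 m and z of ball0_center in the frame of scoop between 0 and 0.05 m) or (x of ball1_center in the frame of scoop between -0.042 and 0.042 m and y of ball1_center in the frame of scoop between -0.034 and 0.034 m and z of ball1_center in the frame of scoop between 0 and 0.05 m) or (x of ball2_center in the frame of scoop between -0.042 and 0.042 m and y of ball2_center in the frame of scoop between -0.034 and 0.034 m and z of ball2_center in the frame of scoop between 0 and 0.05 m) or (x of ball3_center in the frame of scoop between -0.042 and 0.042 m and y of ball3_center in the frame of scoop between -0.034 and 0.034 m and z of ball3_center in the frame of scoop between 0 and 0.05 m) or (x of ball4_center in the frame of scoop between -0.042 and 0.042 m and y of ball4_center in the frame of scoop between -0.034 and 0.034 m and z of ball4_center in the frame of scoop between 0 and 0.05 m))), for 0.2 s.
2. at least three balls are in the mill jar ((((horizontal distance between ball0_center and jar below 0.05 m and height (world z) of ball0_center below 0.09 m) and (horizontal distance between ball1_center and jar below 0.05 m and height (world z) of ball1_center below 0.09 m) and (horizontal distance between ball2_center and jar below 0.05 m and height (world z) of ball2_center below 0.09 m)) or ((horizontal distance between ball0_center and jar below 0.05 m and height (world z) of ball0_center below 0.09 m) and (horizontal distance between ball1_center and jar below 0.05 m and height (world z) of ball1_center below 0.09 m) and (horizontal distance between ball3_center and jar below 0.05 m and height (world z) of ball3_center below 0.09 m)) or ((horizontal distance between ball0_center and jar below 0.05 m and height (world z) of ball0_center below 0.09 m) and (horizontal distance between ball1_center and jar below 0.05 m and height (world z) of ball1_center below 0.09 m) and (horizontal distance between ball4_center and jar below 0.05 m and height (world z) of ball4_center below 0.09 m)) or ((horizontal distance between ball0_center and jar below 0.05 m and height (world z) of ball0_center below 0.09 m) and (horizontal distance between ball2_center and jar below 0.05 m and height (world z) of ball2_center below 0.09 m) and (horizontal distance between ball3_center and jar below 0.05 m and height (world z) of ball3_center below 0.09 m)) or ((horizontal distance between ball0_center and jar below 0.05 m and height (world z) of ball0_center below 0.09 m) and (horizontal distance between ball2_center and jar below 0.05 m and height (world z) of ball2_center below 0.09 m) and (horizontal distance between ball4_center and jar below 0.05 m and height (world z) of ball4_center below 0.09 m)) or ((horizontal distance between ball0_center and jar below 0.05 m and height (world z) of ball0_center below 0.09 m) and (horizontal distance between ball3_center and jar below 0.05 m and height (world z) of ball3_center below 0.09 m) and (horizontal distance between ball4_center and jar below 0.05 m and height (world z) of ball4_center below 0.09 m)) or ((horizontal distance between ball1_center and jar below 0.05 m and height (world z) of ball1_center below 0.09 m) and (horizontal distance between ball2_center and jar below 0.05 m and height (world z) of ball2_center below 0.09 m) and (horizontal distance between ball3_center and jar below 0.05 m and height (world z) of ball3_center below 0.09 m)) or ((horizontal distance between ball1_center and jar below 0.05 m and height (world z) of ball1_center below 0.09 m) and (horizontal distance between ball2_center and jar below 0.05 m and height (world z) of ball2_center below 0.09 m) and (horizontal distance between ball4_center and jar below 0.05 m and height (world z) of ball4_center below 0.09 m)) or ((horizontal distance between ball1_center and jar below 0.05 m and height (world z) of ball1_center below 0.09 m) and (horizontal distance between ball3_center and jar below 0.05 m and height (world z) of ball3_center below 0.09 m) and (horizontal distance between ball4_center and jar below 0.05 m and height (world z) of ball4_center below 0.09 m)) or ((horizontal distance between ball2_center and jar below 0.05 m and height (world z) of ball2_center below 0.09 m) and (horizontal distance between ball3_center and jar below 0.05 m and height (world z) of ball3_center below 0.09 m) and (horizontal distance between ball4_center and jar below 0.05 m and height (world z) of ball4_center below 0.09 m)))), for 0.2 s.
At the end, for the whole second after the job is handed in: 3 or more balls in the jar, the rest in jar or trough, at rest; jar upright (0.08 rad) within 30 mm of its start; scoop lying still on the sloping rest: tilt 0.16 to 0.36 rad, lip inward and up, within 0.5 rad of the shelf's x, origin at x 45 to 115 mm, y within 40 mm in its frame ((((horizontal distance between ball0_center and jar below 0.05 m and height (world z) of ball0_center below 0.09 m) and (horizontal distance between ball1_center and jar below 0.05 m and height (world z) of ball1_center below 0.09 m) and (horizontal distance between ball2_center and jar below 0.05 m and height (world z) of ball2_center below 0.09 m)) or ((horizontal distance between ball0_center and jar below 0.05 m and height (world z) of ball0_center below 0.09 m) and (horizontal distance between ball1_center and jar below 0.05 m and height (world z) of ball1_center below 0.09 m) and (horizontal distance between ball3_center and jar below 0.05 m and height (world z) of ball3_center below 0.09 m)) or ((horizontal distance between ball0_center and jar below 0.05 m and height (world z) of ball0_center below 0.09 m) and (horizontal distance between ball1_center and jar below 0.05 m and height (world z) of ball1_center below 0.09 m) and (horizontal distance between ball4_center and jar below 0.05 m and height (world z) of ball4_center below 0.09 m)) or ((horizontal distance between ball0_center and jar below 0.05 m and height (world z) of ball0_center below 0.09 m) and (horizontal distance between ball2_center and jar below 0.05 m and height (world z) of ball2_center below 0.09 m) and (horizontal distance between ball3_center and jar below 0.05 m and height (world z) of ball3_center below 0.09 m)) or ((horizontal distance between ball0_center and jar below 0.05 m and height (world z) of ball0_center below 0.09 m) and (horizontal distance between ball2_center and jar below 0.05 m and height (world z) of ball2_center below 0.09 m) and (horizontal distance between ball4_center and jar below 0.05 m and height (world z) of ball4_center below 0.09 m)) or ((horizontal distance between ball0_center and jar below 0.05 m and height (world z) of ball0_center below 0.09 m) and (horizontal distance between ball3_center and jar below 0.05 m and height (world z) of ball3_center below 0.09 m) and (horizontal distance between ball4_center and jar below 0.05 m and height (world z) of ball4_center below 0.09 m)) or ((horizontal distance between ball1_center and jar below 0.05 m and height (world z) of ball1_center below 0.09 m) and (horizontal distance between ball2_center and jar below 0.05 m and height (world z) of ball2_center below 0.09 m) and (horizontal distance between ball3_center and jar below 0.05 m and height (world z) of ball3_center below 0.09 m)) or ((horizontal distance between ball1_center and jar below 0.05 m and height (world z) of ball1_center below 0.09 m) and (horizontal distance between ball2_center and jar below 0.05 m and height (world z) of ball2_center below 0.09 m) and (horizontal distance between ball4_center and jar below 0.05 m and height (world z) of ball4_center below 0.09 m)) or ((horizontal distance between ball1_center and jar below 0.05 m and height (world z) of ball1_center below 0.09 m) and (horizontal distance between ball3_center and jar below 0.05 m and height (world z) of ball3_center below 0.09 m) and (horizontal distance between ball4_center and jar below 0.05 m and height (world z) of ball4_center below 0.09 m)) or ((horizontal distance between ball2_center and jar below 0.05 m and height (world z) of ball2_center below 0.09 m) and (horizontal distance between ball3_center and jar below 0.05 m and height (world z) of ball3_center below 0.09 m) and (horizontal distance between ball4_center and jar below 0.05 m and height (world z) of ball4_center below 0.09 m))) and ((horizontal distance between ball0_center and jar below 0.05 m and height (world z) of ball0_center below 0.09 m) or (x of ball0_center in the frame of trough between -0.118 and 0.118 m and y of ball0_center in the frame of trough between -0.045 and 0.045 m and z of ball0_center in the frame of trough between 0 and 0.05 m)) and ((horizontal distance between ball1_center and jar below 0.05 m and height (world z) of ball1_center below 0.09 m) or (x of ball1_center in the frame of trough between -0.118 and 0.118 m and y of ball1_center in the frame of trough between -0.045 and 0.045 m and z of ball1_center in the frame of trough between 0 and 0.05 m)) and ((horizontal distance between ball2_center and jar below 0.05 m and height (world z) of ball2_center below 0.09 m) or (x of ball2_center in the frame of trough between -0.118 and 0.118 m and y of ball2_center in the frame of trough between -0.045 and 0.045 m and z of ball2_center in the frame of trough between 0 and 0.05 m)) and ((horizontal distance between ball3_center and jar below 0.05 m and height (world z) of ball3_center below 0.09 m) or (x of ball3_center in the frame of trough between -0.118 and 0.118 m and y of ball3_center in the frame of trough between -0.045 and 0.045 m and z of ball3_center in the frame of trough between 0 and 0.05 m)) and ((horizontal distance between ball4_center and jar below 0.05 m and height (world z) of ball4_center below 0.09 m) or (x of ball4_center in the frame of trough between -0.118 and 0.118 m and y of ball4_center in the frame of trough between -0.045 and 0.045 m and z of ball4_center in the frame of trough between 0 and 0.05 m)) and linear speed of each of ball0, ball1, ball2, ball3, ball4 below 0.05 m/s and x of scoop in the frame of shelf between 0.045 and 0.115 m and y of scoop in the frame of shelf between -0.04 and 0.04 m and z of scoop in the frame of shelf between 0.01 and 0.04 m and angle between scoop's own z axis and vertical between 0.16 and 0.36 rad and x of scoop_lip in the frame of shelf above 0.08 m and z of scoop_lip in the frame of shelf above 0.02 m and angle between the x axis of scoop and the x axis of shelf, either way round below 0.5 rad and linear speed of scoop below 0.02 m/s and angle between jar's own z axis and vertical below 0.08 rad and distance of jar from where it was at the start of the episode below 0.03 m); the robot touches nothing.
It fails at once if the fingers touch a ball (contact force between the fingers and ball0 above 0.3 N or contact force between the fingers and ball1 above 0.3 N or contact force between the fingers and ball2 above 0.3 N or contact force between the fingers and ball3 above 0.3 N or contact force between the fingers and ball4 above 0.3 N).
It fails at once if the jar is tipped by more than 0.3 rad (angle between jar's own z axis and vertical above 0.3 rad).
It fails at once if a bystander is moved by more than 30 mm (distance of any of dome0, dome1, brush, rib, bowl, glaze from where it was at the start of the episode above 0.03 m).
It also fails if it takes over 72 s, if anything falls off the work surface, if the arm or the gripper's body presses on something with over 40 N, if the wrist force passes 120 N, or if a joint passes its speed limit or range.

### The arm

A 6-joint arm with a two-finger parallel gripper is mounted at the origin on the work surface. World frame = base frame: x ahead of the robot, y to its left, z up, the work surface at z = 0. Lengths are in m, angles in rad, forces in N, time in s.
With the tool pointing down it reaches from about 0.4 to 0.825 m from the base axis. Payload 7 kg.
Tool frame: the origin (TCP) lies between the finger pads; the fingertips stand 19 mm ahead of it and the grasp point (between the pads) is the TCP; x points along the fingers, y is the direction in which the jaws open and shut, and the axes are right-handed (so a half turn about x gives the same grasp; the last joint's range is limited). The gripper opens to 85 mm and grips with 20 to 120 N. Pads are 22 mm wide; open, the fingers measure 114 mm over their backs; the gripper's body (76 mm by 85 mm) begins 54 mm behind the grasp point. The pads swing forward as they close: fully open they stand 13 mm farther back than shut.
Start: joints at [-1.002, 0.359, 0.012, 0, -1.224, -0.288], TCP at [0.187, -0.649, 0.25] pointing down, gripper open.
Joint ranges: [-3.07, 3.07], [-1.43, 2.12], [-1.02, 1.25], [-3.03, 1.67], [-3.05, -0], [-3.03, 3.03]. Speed limits (rad/s): [2.39, 2.39, 3.01, 3.14, 3.14, 3.14].

### API

Orientations are given as [roll, pitch, yaw] about the fixed x, y, z axes, in that order (R = Rz(yaw) Ry(pitch) Rx(roll)).
In Python, from rig import status, capture, camera_params, hand_in gives the robot as it stands.
- The arm moves only by the shell command python3 -m jog 'ROWS'. ROWS is JSON, a list of rows, each a list of 3 entries, a list of its own where there are three numbers: the gripper's target within -1 to 1 (fully open at 1, half-way at 0, shut at -1), then the shift along the tool's x, y, z in m, then the turn about the tool's x in rad. A call has 1 to 8 rows; each row is the pose to reach, as a shift and turn from the pose commanded when the call began, along the tool's axes at that moment; what a row does not reach only later rows make up. A row lasts 1/12 s, in which the tool goes at most 41.7 mm and 7.16 degrees, less where a joint would pass 70% of its speed; a pose out of reach is approached as far as the arm can. A call with a gripper value outside its range is refused whole. The fingers move at their own pace and stop on an object; the grip force is fixed at half the most. Time passes only in rows, so rows that repeat a pose let the fingers close. It gives the time, the measured TCP pose, the force and the opening at its end, in the units of the state.
- status.get_obs(): the state, without advancing time (a new reading comes with each control period).
- capture(name): name is "scene" or "top" or "wrist"; returns the picture (420x560x3 uint8, red, green, blue); there is no depth.
- camera_params(name): a dict with "fx", "fy", "cx", "cy" (pixels), "T" (4x4, takes a point from camera to world coordinates). Camera axes: x right, y up, looking along -z (the intrinsics and any distortion apply to the point x, -y, -z); pixel columns grow to the right and rows downward; lengths in m; the calibration is good to about 2 mm. A picture is of the moment at which its call begins: read the wrist's pose just before it. camera_params takes no time and is no camera call; for the wrist camera it gives the pose at the moment of the call.
- hand_in(): hands the job in, once; it reports no verdict.
The state is a dict: "time_s": time; "joints": joint angles; "joint_vel": joint speeds; "effort": joint torques, N m; "ee_pos": TCP position; "ee_rot": TCP orientation; "force": force on the tool from outside, world axes, zero at the start; "wrist_torque": the same for the moment, N m; "gripper_width": opening from 0.0 (shut) to 1.0 (fully open).
Only numpy, scipy, OpenCV 4.12 (cv2) and the standard library are available. Lean on these libraries where they do the work, as an engineer would, in place of code of your own. Each camera call takes 0.05 s, during which the arm holds its last target.

## Working session

There is one attempt and no reset: what is moved stays moved. The work goes in short steps, Python scripts to look and compute and a shell command to move; the robot and the scene stay as the last step left them, time stands still between calls to the robot, and variables do not carry over. Pictures are saved under pics/ and viewed, and the job is handed in when it is done.

```bash
ls; mkdir -p pics
cat > h.py <<'E'
import numpy as np,cv2
from rig import status,capture,camera_params
def snap(n,f,s=1):
    P=camera_params(n); im=capture(n); cv2.imwrite('pics/'+f,cv2.cvtColor(cv2.resize(im,None,fx=s,fy=s),cv2.COLOR_RGB2BGR)); return im,P
def ray(P,u,v):
    d=np.array([(u-P['cx'])/P['fx'],-(v-P['cy'])/P['fy'],-1.]);T=np.array(P['T']);return T[:3,3],T[:3,:3]@d
def plane(P,u,v,z):
    o,d=ray(P,u,v);return o+d*(z-o[2])/d[2]
def tri(obs):
    A=np.zeros((3,3));b=np.zeros(3)
    for P,u,v in obs:
        o,d=ray(P,u,v);d=d/np.linalg.norm(d);M=np.eye(3)-np.outer(d,d);A+=M;b+=M@o
    return np.linalg.solve(A,b)
def proj(P,p):
    T=np.array(P['T']);c=T[:3,:3].T@(np.array(p)-T[:3,3]);return P['cx']+P['fx']*c[0]/-c[2],P['cy']-P['fy']*c[1]/-c[2]
E
python3 - <<'E'
from h import *
print(status.get_obs())
for n in ['scene','top','wrist']:
    im,P=snap(n,n+'0.png'); print(n,{k:np.round(v,3).tolist() for k,v in P.items()})
E
```

```text
pics
{'time_s': 0.0, 'joints': array([-1.00189285e+00,  3.59391725e-01,  1.10702986e-02, -3.44076364e-04,
       -1.22409392e+00, -2.88102988e-01]), 'joint_vel': array([ 7.83891261e-04, -1.58681262e-03,  3.56718838e-04,  8.96082084e-04,
       -9.42513916e-05,  3.19367421e-04]), 'effort': array([ 2.21636554e-03, -5.83316231e+01,  2.93427855e+01,  6.93683311e+00,
       -5.87788469e-03, -8.55945245e-06]), 'ee_pos': array([ 0.18691579, -0.64814346,  0.2493666 ]), 'ee_rot': array([1.66173772, 1.5691453 , 1.94242103]), 'force': array([-0.38256635,  1.15478733, -0.55152021]), 'wrist_torque': array([-0.00435871, -0.02494298,  0.01755931]), 'gripper_width': 1.002370403703711}
scene {'fx': 456.965, 'fy': 456.965, 'cx': 276.224, 'cy': 207.369, 'T': [[-0.738, -0.405, 0.54, 1.33], [0.674, -0.451, 0.584, 0.82], [0.007, 0.795, 0.606, 0.947], [0.0, 0.0, 0.0, 1.0]]}
top {'fx': 537.654, 'fy': 537.654, 'cx': 282.953, 'cy': 212.126, 'T': [[0.013, 0.989, -0.148, 0.292], [-1.0, 0.014, 0.005, 0.008], [0.007, 0.148, 0.989, 1.877], [0.0, 0.0, 0.0, 1.0]]}
wrist {'fx': 360.01, 'fy': 360.01, 'cx': 282.32, 'cy': 208.991, 'T': [[-0.279, -0.912, -0.302, 0.109], [0.96, -0.264, -0.09, -0.67], [0.002, -0.315, 0.949, 0.373], [0.0, 0.0, 0.0, 1.0]]}
```

View pics/scene0.png

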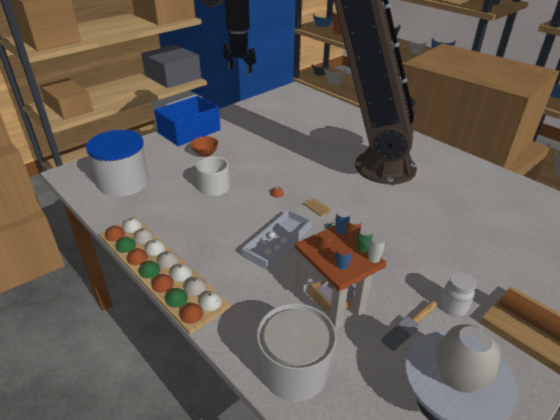

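View pics/top0.png

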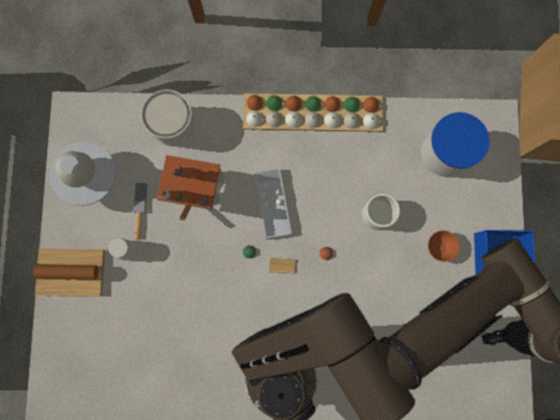

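View pics/wrist0.png

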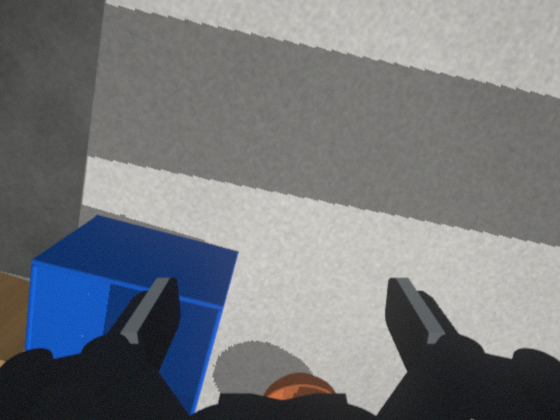

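Run:
```python
from h import *
from scipy.spatial.transform import Rotation as R
im=cv2.imread('pics/top0.png'); cv2.imwrite('pics/topc.png',cv2.resize(im[140:290,140:420],None,fx=2.8,fy=2.8,interpolation=cv2.INTER_CUBIC))
im=cv2.imread('pics/scene0.png'); cv2.imwrite('pics/scenec.png',cv2.resize(im[140:340,180:440],None,fx=3,fy=3,interpolation=cv2.INTER_CUBIC))
print(np.round(R.from_euler('xyz',status.get_obs()['ee_rot']).as_matrix(),3))
P=camera_params('top')
for n,u,v,z in [('jar rim',381,212-0,0.095),('trough',273,205,0.02),('shelf',190,183,.168)]: print(n,plane(P,u,v,z).round(3))
```

```text
[[-0.001 -0.277  0.961]
 [ 0.001  0.961  0.277]
 [-1.     0.001 -0.   ]]
jar rim [ 0.563 -0.33   0.095]
trough [0.594 0.034 0.02 ]
shelf [0.638 0.302 0.168]
```

View pics/topc.png

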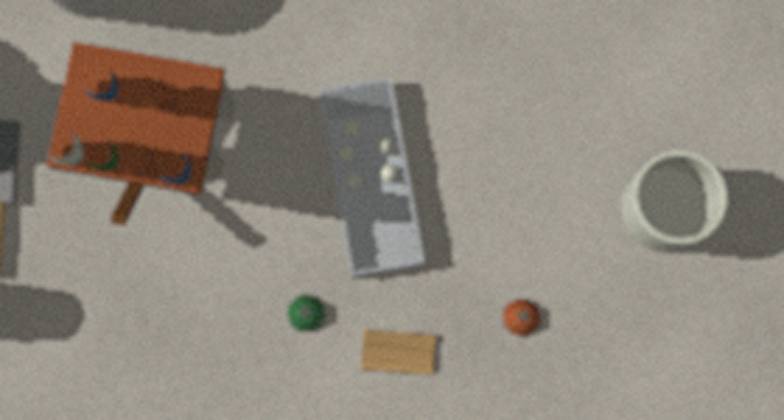

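View pics/scenec.png

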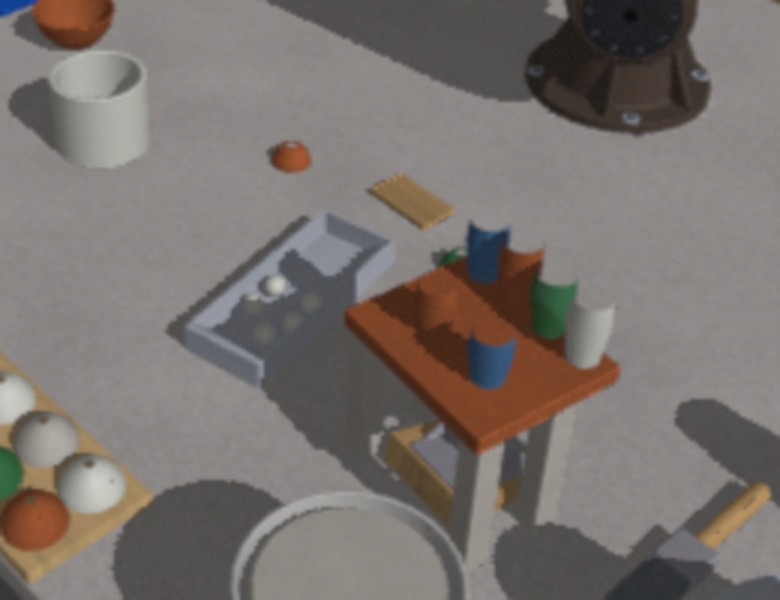

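Run:
```python
from h import *
P=camera_params('top'); S=camera_params('scene')
tc=lambda a,b:(140+a/2.8,140+b/2.8); sc=lambda a,b:(180+a/3,140+b/3)
# same points in both
pts={'shelf FR?':((201,191),(347,314)),'shelf backR':((222,68),(477,445)),'shelf backL':((75,44),(618,373)),
'trough near-right':((424,262),(327,212)),'trough nearL':((354,274),(394,243)),'trough farL':((322,94),(261,381)),'trough farR':((388,81),(187,328)),
'ballA':((390,173),(275,285)),'ballB':((386,146),(252,303)),'b3':((352,180),(311,302)),'b4':((348,153),(290,322)),'b5':((352,128),(264,334)),
'jar rimL':((674,198),(100,78))}
for k,(a,b) in pts.items():
    print(k,tri([(P,*tc(*a)),(S,*sc(*b))]).round(3))
print('shelf front L',plane(P,*tc(48,166),.168).round(3))
print('handle top',plane(P,*tc(118,220),.13).round(3),plane(P,*tc(140,188),.1).round(3))
for n,a in [('green dome',(306,313)),('red dome',(521,317))]: print(n,plane(P,*tc(*a),.024).round(3))
```

```text
shelf FR? [0.606 0.199 0.091]
shelf backR [0.69  0.276 0.063]
shelf backL [0.685 0.409 0.236]
trough near-right [ 0.492 -0.029  0.026]
trough nearL [0.476 0.057 0.025]
trough farL [0.706 0.103 0.006]
trough farR [0.722 0.016 0.025]
ballA [0.606 0.014 0.013]
ballB [0.641 0.019 0.012]
b3 [0.597 0.06  0.014]
b4 [0.631 0.066 0.012]
b5 [0.663 0.062 0.012]
jar rimL [ 0.569 -0.33   0.09 ]
shelf front L [0.583 0.405 0.168]
handle top [0.527 0.329 0.13 ] [0.57 0.31 0.1 ]
green dome [0.429 0.113 0.024]
red dome [ 0.428 -0.152  0.024]
```

```bash
python3 -m jog '[[1,[-0.06,0.15,0.27],0],[1,[-0.06,0.15,0.27],0],[1,[-0.06,0.15,0.27],0],[1,[-0.06,0.15,0.27],0],[1,[-0.06,0.15,0.27],0],[1,[-0.06,0.15,0.27],0],[1,[-0.06,0.15,0.27],0],[1,[-0.06,0.15,0.27],0]]'
python3 - <<'E'
from h import *
P=camera_params('top'); S=camera_params('scene')
tc=lambda a,b:(140+a/2.8,140+b/2.8); sc=lambda a,b:(180+a/3,140+b/3)
pts={'shelf backR':((222,68),(347,314)),'shelf backL':((75,44),(480,447)),'frontL':((48,166),(618,373))}
R={}
for k,(a,b) in pts.items():
    R[k]=tri([(P,*tc(*a)),(S,*sc(*b))]); print(k,R[k].round(3), plane(P,*tc(*a),.168).round(3))
print(plane(P,*tc(203,191),.168))
E
```

```text
time_s: 0.82
ee_pos: [0.4072, -0.427, 0.3113]
ee_rot: [-0.574, 1.569, -0.291]
force: [0.3, -1.5, -0.7]
gripper_width: 1.001
shelf backR [0.701 0.211 0.162] [0.701 0.209 0.168]
shelf backL [0.729 0.385 0.157] [0.728 0.381 0.168]
frontL [0.584 0.409 0.159] [0.583 0.405 0.168]
[0.55652025 0.22632536 0.168     ]
```

```bash
python3 -m jog '[[1,[-0.01,0.29,0.15],0.54],[1,[-0.01,0.29,0.15],0.54],[1,[-0.01,0.29,0.15],0.54],[1,[-0.01,0.29,0.15],0.54],[1,[-0.01,0.29,0.15],0.54],[1,[-0.01,0.29,0.15],0.54],[1,[-0.01,0.29,0.15],0.54],[1,[-0.01,0.29,0.15],0.54]]'
cat >> h.py <<'E'
from scipy.spatial.transform import Rotation as Rot
def tool():
    o=status.get_obs(); return np.array(o['ee_pos']),Rot.from_euler('xyz',o['ee_rot']).as_matrix()
def go(target):
    p,M=tool(); print('pos',p.round(4),'zyaw deg',np.degrees(np.arctan2(M[1,2],M[0,2])).round(1),'shift for target',(M.T@(np.array(target)-p)).round(4))
E
python3 - <<'E'
from h import *
go([.44,.33,.31])
E
```

```text
time_s: 1.48
ee_pos: [0.4663, -0.1177, 0.3202]
ee_rot: [0.59, 1.57, 0.331]
force: [2.1, -0.5, 0.0]
gripper_width: 0.999
pos [ 0.4663 -0.1177  0.3202] zyaw deg -14.9 shift for target [ 0.0102  0.426  -0.1403]
```

```bash
python3 -m jog '[[1,[0.0,0.3,-0.07],0],[1,[0,0.3,-0.07],0],[1,[0,0.3,-0.07],0],[1,[0,0.3,-0.07],0],[1,[0,0.3,-0.07],0],[1,[0,0.3,-0.07],0],[1,[0,0.3,-0.07],0],[1,[0,0.3,-0.07],0]]' ;python3 -m jog '[[1,[0.0,0.12,-0.06],0],[1,[0.0,0.12,-0.06],0],[1,[0,0.12,-0.06],0],[1,[0,0.12,-0.06],0],[1,[0,0.12,-0.06],0]]'
python3 - <<'E'
from h import *
go([.44,.33,.31]); snap('wrist','w1.png')
E
```

```text
time_s: 2.15
ee_pos: [0.4756, 0.1924, 0.3196]
ee_rot: [2.281, 1.57, 2.024]
force: [0.3, -0.7, 0.8]
gripper_width: 1.001
time_s: 2.57
ee_pos: [0.4478, 0.3222, 0.319]
ee_rot: [-2.118, 1.569, -2.375]
force: [0.3, 0.4, -0.9]
gripper_width: 1.002
pos [0.4478 0.3222 0.319 ] zyaw deg -14.7 shift for target [ 0.009   0.0056 -0.0095]
```

View pics/w1.png

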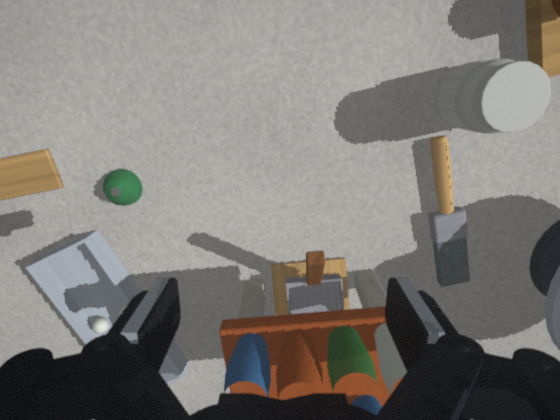

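```bash
python3 -m jog '[[1,[0.04,0.01,-0.03],0],[1,[0.08,0.015,-0.06],0],[1,[0.1,0.02,-0.08],-0.1],[1,[0.1,0.02,-0.08],-0.11],[1,[0.1,0.02,-0.08],-0.11]]'
python3 - <<'E'
from h import *
im,P=snap('wrist','w2.png'); cv2.imwrite('pics/w2c.png',cv2.cvtColor(cv2.resize(im[150:400,180:460],None,fx=2.8,fy=2.4),cv2.COLOR_RGB2BGR)); print(tool()[0])
import json; json.dump({k:np.array(v).tolist() for k,v in P.items()},open('P2.json','w'))
im=cv2.imread('pics/w1.png');cv2.imwrite('pics/w1c.png',cv2.resize(im[200:400,200:420],None,fx=3,fy=3,interpolation=cv2.INTER_CUBIC))
E
```

```text
time_s: 3.03
ee_pos: [0.3752, 0.358, 0.2184]
ee_rot: [-1.927, 1.567, -2.075]
force: [1.1, 0.3, 0.4]
gripper_width: 1.0
[0.37658491 0.35875822 0.22011357]
```

View pics/w2.png

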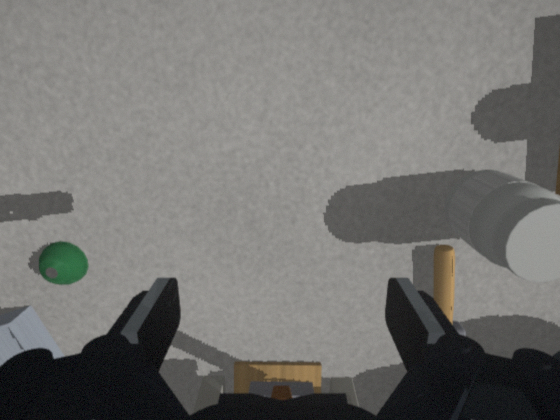

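View pics/w1c.png

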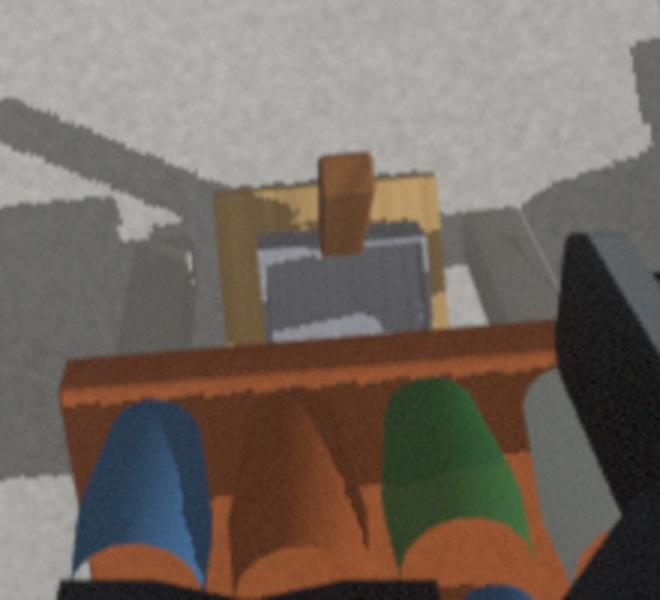

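```bash
python3 - <<'E'
from h import *
go([.455,.25,.30])
E
python3 -m jog '[[1,[-0.03,-0.03,0.03],0.05],[1,[-0.06,-0.06,0.06],0.1],[1,[-0.08,-0.085,0.09],0.11],[1,[-0.08,-0.085,0.10],0.11],[1,[-0.08,-0.085,0.1],0.11],[1,[-0.08,-0.085,0.1],0.11]]'
python3 - <<'E'
from h import *
im,P=snap('wrist','w3.png'); print(tool()[0])
import json; json.dump({k:np.array(v).tolist() for k,v in P.items()},open('P3.json','w'))
E
```

```text
pos [0.3766 0.3588 0.2201] zyaw deg -8.6 shift for target [-0.0798 -0.096   0.0937]
time_s: 3.58
ee_pos: [0.465, 0.2589, 0.3024]
ee_rot: [1.002, 1.567, 0.738]
force: [-0.0, -0.2, 0.2]
gripper_width: 1.004
[0.46394565 0.25939866 0.30132691]
```

View pics/w3.png

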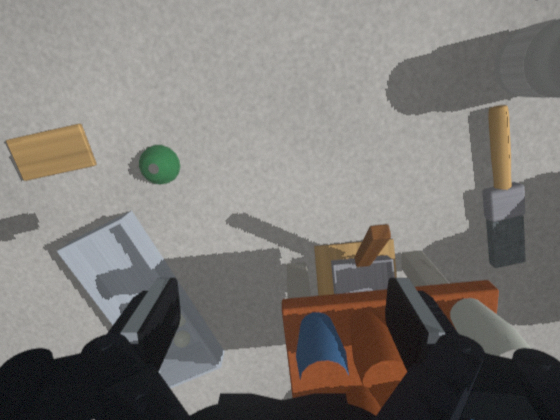

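Run:
```python
import cv2
im=cv2.imread('pics/w3.png');cv2.imwrite('pics/w3c.png',cv2.resize(im[200:310,270:420],None,fx=5,fy=5,interpolation=cv2.INTER_CUBIC))
im=cv2.imread('pics/w1.png');cv2.imwrite('pics/w1c.png',cv2.resize(im[230:330,250:370],None,fx=6,fy=6,interpolation=cv2.INTER_CUBIC))
```

```text
(no output)
```

View pics/w3c.png

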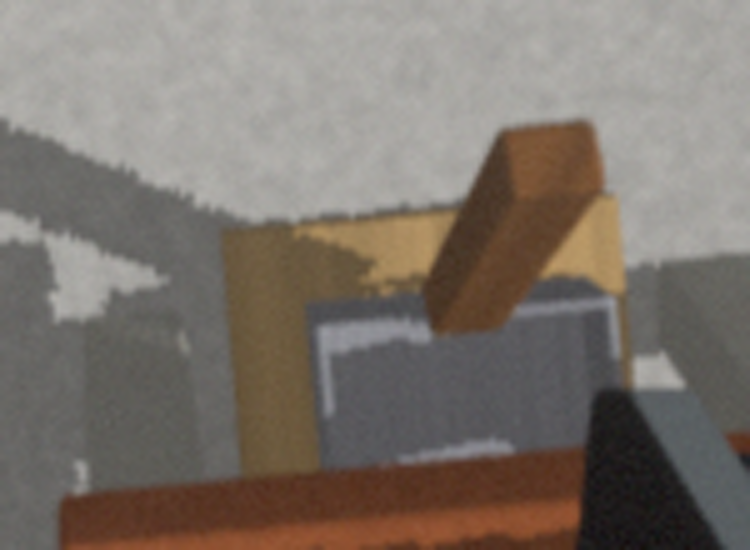

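View pics/w1c.png

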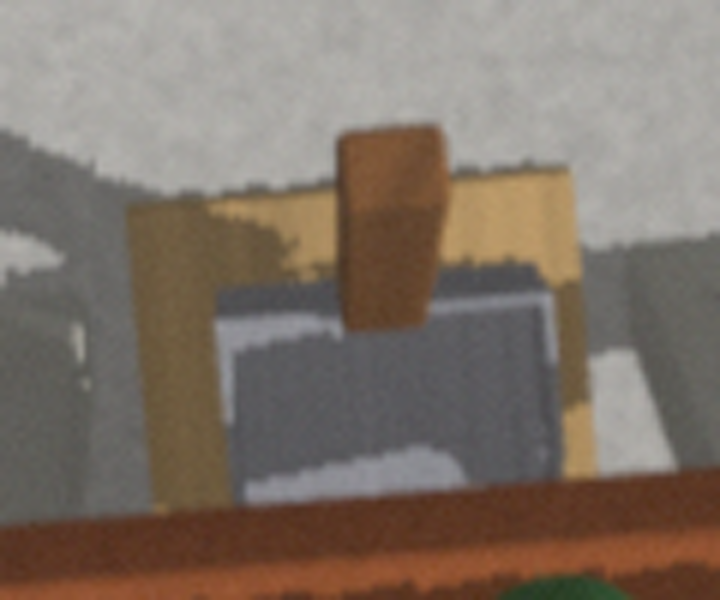

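Run:
```python
from h import *
import json
P3=json.load(open('P3.json'));T3=np.array(P3['T'])
p,M=tool(); G=np.eye(4);G[:3,:3]=M;G[:3,3]=p
H=np.linalg.inv(G)@T3; np.save('H.npy',H); print('cam in tool',H.round(3).tolist())
G1=np.eye(4);G1[:3,:3]=Rot.from_euler('xyz',[-2.118,1.569,-2.375]).as_matrix();G1[:3,3]=[.4478,.3222,.319]
P1=dict(P3,T=G1@H)
a=lambda x,y:(250+x/6,230+y/6); b=lambda x,y:(270+x/5,200+y/5)
pts={'topFL':((345,210),(513,200)),'topFR':((445,203),(603,190)),'topBL':((340,135),(505,130)),'topBR':((440,128),(590,122)),'baseL':((343,330),(433,332)),'baseR':((425,325),(505,327)),
'wallL':((215,318),(310,328)),'wallR':((550,293),(615,298)),'restL':((128,207),(222,232)),'restR':((570,167),(617,197))}
R={}
for k,(u,v) in pts.items():
    R[k]=tri([(P1,*a(*u)),(P3,*b(*v))]); print(k,R[k].round(4))
for i,j in [('topFL','topFR'),('wallL','wallR'),('restL','restR')]:
    d=R[i]-R[j]; print(i,np.linalg.norm(d).round(4),'yaw',np.degrees(np.arctan2(-abs(d[0])*np.sign(d[0]*d[1]),abs(d[1]))))
```

```text
cam in tool [[-0.002, 0.316, -0.949, -0.124], [1.0, 0.0, -0.002, 0.001], [-0.0, -0.949, -0.316, -0.081], [0.0, 0.0, 0.0, 1.0]]
topFL [0.5307 0.3262 0.1312]
topFR [0.533  0.342  0.1317]
topBL [0.5199 0.3282 0.1259]
topBR [0.5244 0.344  0.1219]
baseL [0.5995 0.3149 0.0488]
baseR [0.6033 0.3315 0.0478]
wallL [0.6002 0.2877 0.0314]
wallR [0.6041 0.3581 0.0451]
restL [0.5815 0.2725 0.0066]
restR [0.5955 0.3701 0.0106]
topFL 0.0159 yaw -8.480100711435908
wallL 0.0719 yaw -3.1804504221537613
restL 0.0988 yaw -8.171383606636619
```

Run:
```python
from h import *
go([.468,.344,.122])
```

```text
pos [0.4639 0.2594 0.3013] zyaw deg -15.1 shift for target [ 0.1795  0.0824 -0.0183]
```

```bash
python3 -m jog '[[1,[0.03,0.02,-0.01],-0.05],[1,[0.06,0.05,-0.02],-0.1],[1,[0.1,0.08,-0.02],-0.105],[1,[0.14,0.083,-0.02],-0.105],[1,[0.18,0.083,-0.02],-0.105],[1,[0.18,0.083,-0.02],-0.105],[1,[0.18,0.083,-0.02],-0.105]]';  python3 - <<'E'
from h import *
go([.531,.3345,.120])
snap('wrist','w4.png')
E
```

```text
time_s: 4.22
ee_pos: [0.4633, 0.3447, 0.1177]
ee_rot: [-2.016, 1.564, -2.17]
force: [0.7, -0.1, -0.4]
gripper_width: 1.0
pos [0.4633 0.3447 0.1177] zyaw deg -8.8 shift for target [-0.0025  0.0003  0.0685]
```

View pics/w4.png

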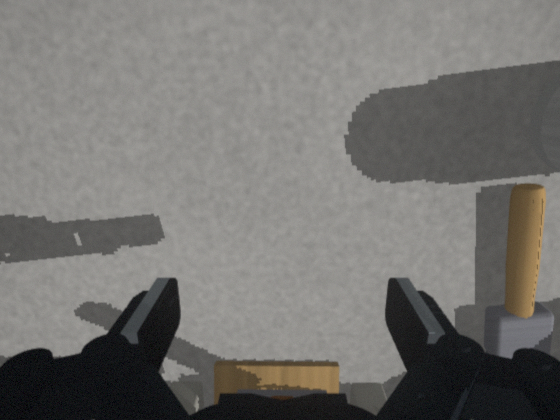

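```bash
python3 -m jog '[[1,[-0.003,0,0.025],0],[1,[-0.003,0,0.05],0],[1,[-0.003,0,0.068],0],[1,[-0.003,0,0.068],0],[1,[-0.003,0,0.068],0]]'
python3 - <<'E'
from h import *
go([.531,.3345,.120])
snap('wrist','w5.png');snap('scene','s5.png')
E
```

```text
time_s: 4.68
ee_pos: [0.5335, 0.3359, 0.1262]
ee_rot: [0.908, 1.566, 0.752]
force: [-1.3, -0.1, -0.6]
gripper_width: 1.0
pos [0.5335 0.3359 0.1262] zyaw deg -8.9 shift for target [ 0.0062 -0.0018 -0.0023]
```

View pics/w5.png

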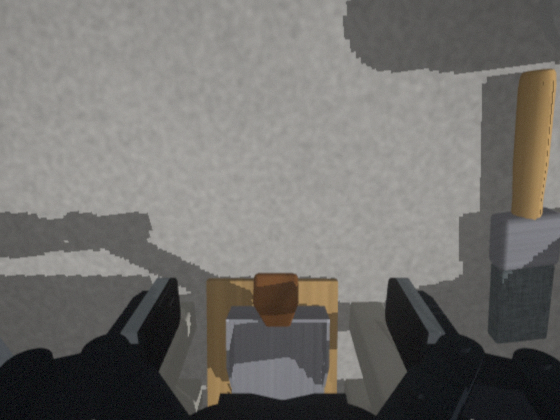

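View pics/s5.png

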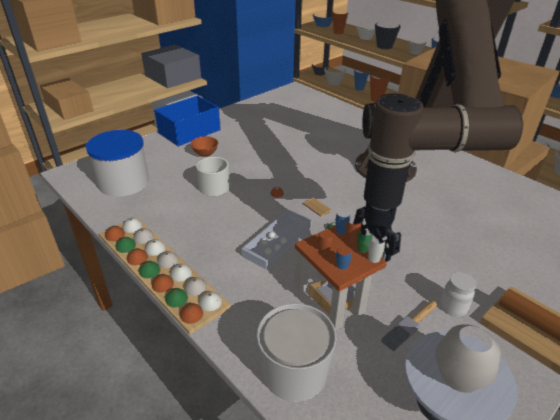

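```bash
python3 -m jog '[[1,[0.008,-0.003,-0.002],0],[1,[0.008,-0.003,-0.002],0],[-1,[0.008,-0.003,-0.002],0],[-1,[0.008,-0.003,-0.002],0],[-1,[0.008,-0.003,-0.002],0],[-1,[0.008,-0.003,-0.002],0],[-1,[0.008,-0.003,-0.002],0],[-1,[0.008,-0.003,-0.002],0]]'
python3 - <<'E'
from h import *
go([.531,.3345,.120])
print(status.get_obs()['gripper_width'])
snap('wrist','w6.png')
E
```

```text
time_s: 5.45
ee_pos: [0.5294, 0.333, 0.1151]
ee_rot: [1.719, 1.571, 1.564]
force: [-0.0, -0.3, -0.6]
gripper_width: 0.2
pos [0.5294 0.333  0.1151] zyaw deg -8.8 shift for target [-0.0049  0.0018  0.0014]
0.20021421966850647
```

View pics/w6.png

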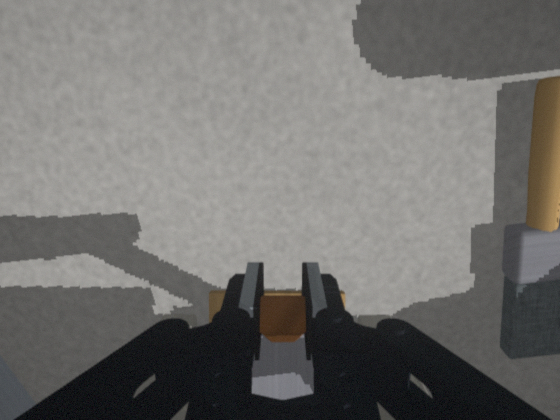

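```bash
python3 -m jog '[[-1,[-0.005,0,-0.01],0],[-1,[-0.012,0,-0.03],0],[-1,[-0.02,0,-0.06],0],[-1,[-0.02,0,-0.09],0],[-1,[-0.02,0,-0.11],0],[-1,[-0.02,0,-0.11],0],[-1,[-0.02,0,-0.11],0]]'
python3 - <<'E'
from h import *
go([.531,.3345,.120])
o=status.get_obs();print(o['gripper_width'],o['force'])
snap('wrist','w7.png');snap('scene','s7.png')
im=cv2.imread('pics/s7.png');cv2.imwrite('pics/s7c.png',cv2.resize(im[140:340,260:460],None,fx=3,fy=3,interpolation=cv2.INTER_CUBIC))
E
```

```text
time_s: 6.08
ee_pos: [0.4195, 0.35, 0.1356]
ee_rot: [1.303, 1.57, 1.151]
force: [0.3, 0.5, -1.1]
gripper_width: 0.201
pos [0.4195 0.35   0.1356] zyaw deg -8.7 shift for target [0.0157 0.0016 0.1126]
0.20063210050703797 [ 0.33029506  0.49517766 -1.06721336]
```

View pics/w7.png

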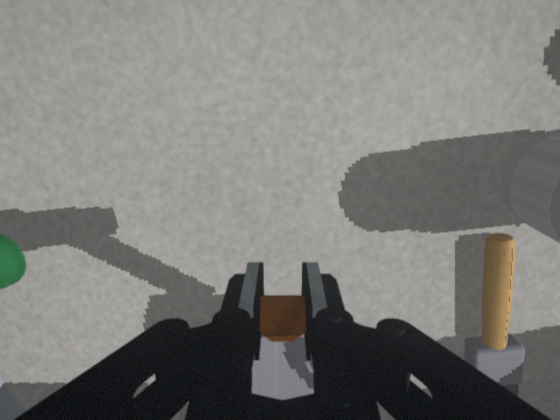

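View pics/s7c.png

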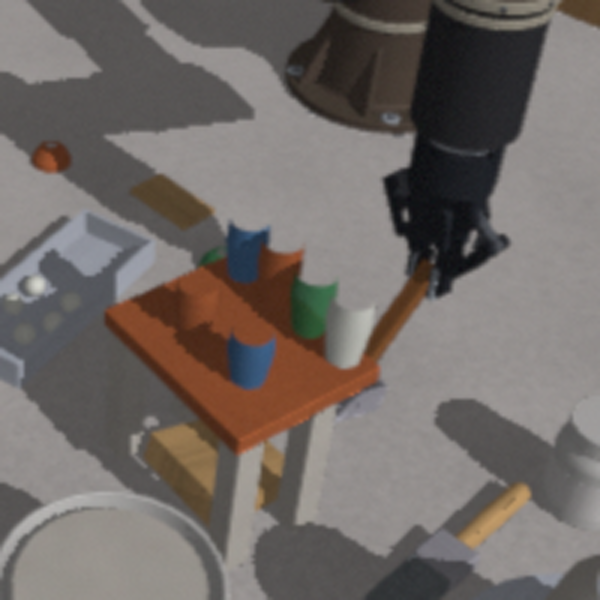

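```bash
python3 -m jog '[[-1,[-0.02,0,-0.025],0],[-1,[-0.04,-0.02,-0.035],0],[-1,[-0.07,-0.05,-0.035],0],[-1,[-0.08,-0.08,-0.035],0],[-1,[-0.08,-0.11,-0.035],0],[-1,[-0.08,-0.15,-0.035],0],[-1,[-0.08,-0.18,-0.03],0],[-1,[-0.08,-0.2,-0.02],0]]'
python3 - <<'E'
from h import *
go([.423,.0035,.2])
E
```

```text
time_s: 6.85
ee_pos: [0.3692, 0.1523, 0.2152]
ee_rot: [1.961, 1.57, 1.806]
force: [1.0, 0.4, -0.7]
gripper_width: 0.203
pos [0.3692 0.1523 0.2152] zyaw deg -8.9 shift for target [ 0.0151 -0.1387  0.0762]
```

```bash
python3 -m jog '[[-1,[0,-0.02,0.02],-0.05],[-1,[0,-0.05,0.04],-0.1],[-1,[0,-0.08,0.055],-0.16],[-1,[0,-0.11,0.07],-0.24],[-1,[0,-0.139,0.076],-0.32],[-1,[0,-0.139,0.076],-0.343],[-1,[0.0,-0.139,0.076],-0.343],[-1,[0.0,-0.139,0.076],-0.343]]'
python3 - <<'E'
from h import *
go([.423,.0035,.11])
snap('wrist','w8.png');snap('top','t8.png')
im=cv2.imread('pics/t8.png');cv2.imwrite('pics/t8c.png',cv2.resize(im[140:290,200:350],None,fx=4,fy=4,interpolation=cv2.INTER_CUBIC))
E
```

```text
time_s: 7.52
ee_pos: [0.4242, 0.0057, 0.215]
ee_rot: [-2.881, 1.571, -2.696]
force: [-0.2, -0.1, -0.3]
gripper_width: 0.2
pos [0.4242 0.0057 0.215 ] zyaw deg 10.6 shift for target [ 0.105  -0.0019 -0.0016]
```

View pics/w8.png

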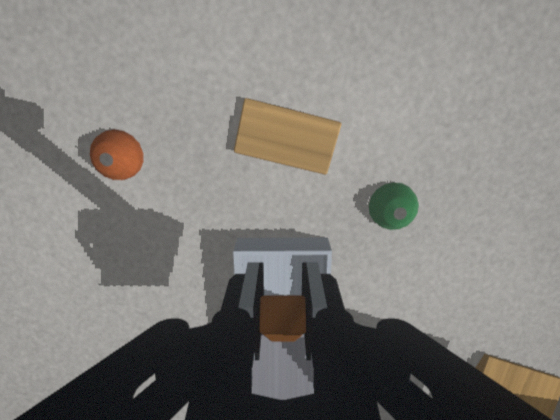

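View pics/t8c.png

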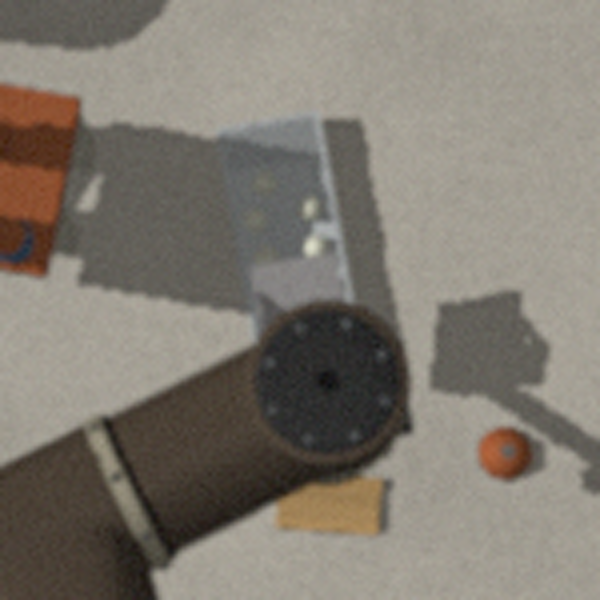

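Run:
```python
from h import *
P=camera_params('wrist')
for u,v in [(234,250),(331,250),(233,240),(329,238)]: print(plane(P,u,v,.036).round(4))
T=camera_params('top')
t=lambda x,y:(200+x/4,140+y/4)
for n,a,z in [('lipL',(252,262),.137),('lipR',(347,254),.137)]: print(n,plane(T,*t(*a),z).round(4))
R=np.array([[np.cos(.188),np.sin(.188)],[-np.sin(.188),np.cos(.188)]])
im=cv2.imread('pics/w8.png');cv2.imwrite('pics/w8c.png',cv2.resize(im[220:360,210:350],None,fx=4,fy=4,interpolation=cv2.INTER_CUBIC))
```

```text
[ 0.4899 -0.0246  0.036 ]
[0.4731 0.0629 0.036 ]
[ 0.4802 -0.027   0.036 ]
[0.4618 0.0583 0.036 ]
lipL [0.5727 0.0652 0.137 ]
lipR [ 0.5805 -0.0125  0.137 ]
```

View pics/w8c.png

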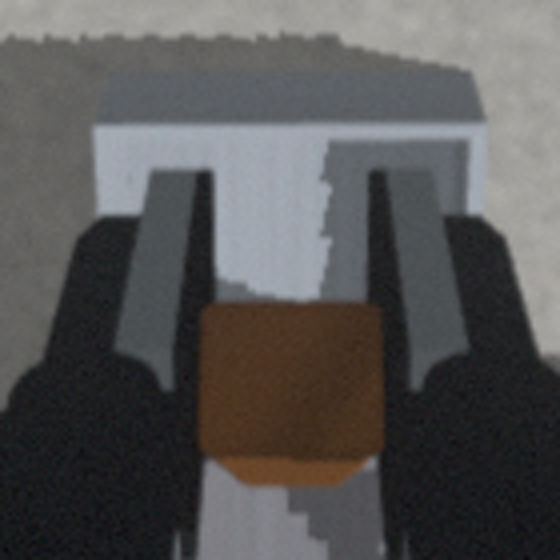

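```bash
python3 -m jog '[[-1,[0.03,0.002,0],0],[-1,[0.06,0.002,0],0],[-1,[0.085,0.002,0],0],[-1,[0.1,0.002,0],0],[-1,[0.105,0.002,0],0],[-1,[0.105,0.002,0],0],[-1,[0.105,0.002,0],0]]'
python3 - <<'E'
from h import *
go([.423,.0035,.11])
snap('wrist','w9.png');snap('top','t9.png')
im=cv2.imread('pics/t9.png');cv2.imwrite('pics/t9c.png',cv2.resize(im[140:290,200:350],None,fx=4,fy=4,interpolation=cv2.INTER_CUBIC))
im,P=snap('scene','s9.png');im=cv2.imread('pics/s9.png');cv2.imwrite('pics/s9c.png',cv2.resize(im[160:280,220:340],None,fx=5,fy=5,interpolation=cv2.INTER_CUBIC))
E
```

```text
time_s: 8.2
ee_pos: [0.4245, 0.009, 0.1108]
ee_rot: [0.094, 1.57, 0.284]
force: [1.7, 0.1, -1.3]
gripper_width: 0.196
pos [0.4245 0.009  0.1108] zyaw deg 10.9 shift for target [ 0.0008 -0.0052 -0.0025]
```

View pics/t9c.png

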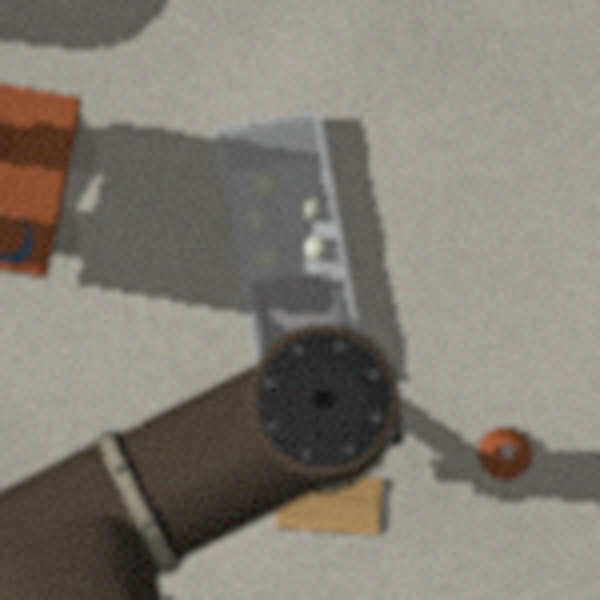

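View pics/s9c.png

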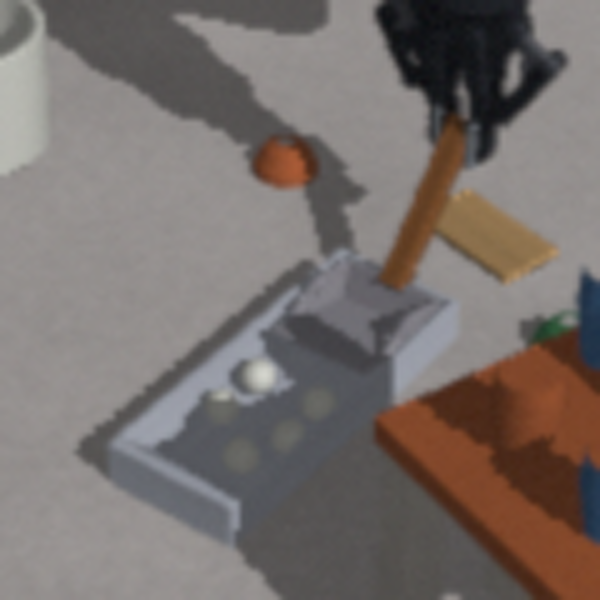

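```bash
python3 -m jog '[[-1,[0.002,0,0],0],[-1,[0.004,0,0],0],[-1,[0.006,0,0],0],[-1,[0.007,0,0],0],[-1,[0.007,0,0],0]]'; python3 -c "
from h import *
o=status.get_obs();print(o['force'],o['ee_pos'])"
```

```text
time_s: 8.77
ee_pos: [0.4255, 0.0087, 0.1041]
ee_rot: [0.111, 1.566, 0.3]
force: [3.7, 0.2, 6.7]
gripper_width: 0.199
[3.72191945 0.21845896 6.68703003] [0.42553617 0.00871332 0.10412529]
```

```bash
python3 -m jog '[[-0.62,[0,0,0],0],[-0.62,[0,0,0],0]]';python3 -m jog '[[-0.59,[0,0,0],0],[-0.59,[0,0,0],0]]'; python3 -m jog '[[-0.57,[0,0,0],0],[-0.57,[0,0,0],0]]'
python3 - <<'E'
from h import *
im,P=snap('scene','s10.png');im=cv2.imread('pics/s10.png');cv2.imwrite('pics/s10c.png',cv2.resize(im[160:280,220:340],None,fx=5,fy=5,interpolation=cv2.INTER_CUBIC))
E
```

```text
time_s: 8.93
ee_pos: [0.4256, 0.0087, 0.1042]
ee_rot: [0.116, 1.566, 0.306]
force: [2.7, -0.5, 4.6]
gripper_width: 0.201
time_s: 9.1
ee_pos: [0.4242, 0.0083, 0.1033]
ee_rot: [0.271, 1.569, 0.46]
force: [3.5, 1.2, 0.4]
gripper_width: 0.206
time_s: 9.27
ee_pos: [0.4221, 0.0075, 0.1024]
ee_rot: [-3.003, 1.568, -2.815]
force: [-0.6, -1.3, -0.8]
gripper_width: 0.213
```

View pics/s10c.png

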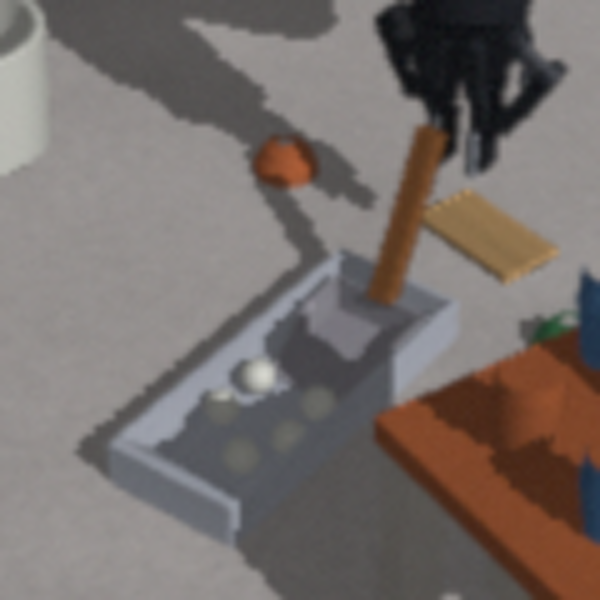

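```bash
python3 -m jog '[[0.2,[0,0,0],0],[0.2,[0,0,0],0],[0.2,[-0.03,0,-0.03],0],[0.2,[-0.06,0,-0.03],0],[0.2,[-0.06,0,-0.03],0]]';python3 - <<'E'
from h import *
go([.423,.0035,.11])
im,P=snap('wrist','w10.png')
E
```

```text
time_s: 9.73
ee_pos: [0.3954, 0.0028, 0.1667]
ee_rot: [0.005, 1.566, 0.195]
force: [1.4, 0.4, 0.9]
gripper_width: 0.602
pos [0.3954 0.0028 0.1667] zyaw deg 10.9 shift for target [ 0.0568 -0.0046  0.027 ]
```

View pics/w10.png

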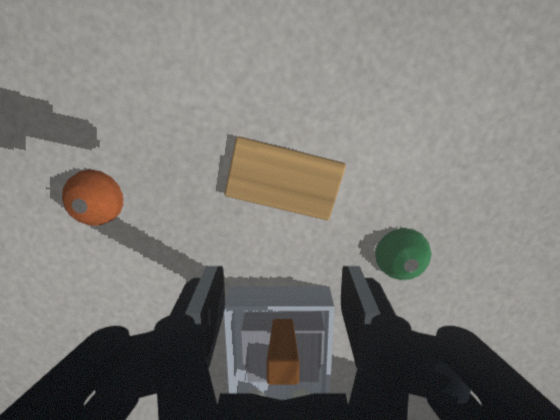

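Run:
```python
from h import *
P=camera_params('wrist')
p,M=tool()
for u,v,z in [(268,382,.136),(299,382,.136),(268,362,.130),(299,362,.130),(227,309,.036),(333,307,.036)]:
    q=plane(P,u,v,z); print(q.round(4),'tool',(M.T@(q-p)).round(4))
```

```text
[0.4615 0.0093 0.136 ] tool [ 0.0294 -0.0063  0.0661]
[0.4584 0.0255 0.136 ] tool [0.0295 0.0102 0.0661]
[0.4539 0.0078 0.13  ] tool [ 0.0354 -0.0064  0.0583]
[0.4507 0.0242 0.13  ] tool [0.0354 0.0103 0.0583]
[ 0.4907 -0.0229  0.036 ] tool [ 0.1295 -0.0436  0.0884]
[0.4726 0.0614 0.036 ] tool [0.1296 0.0426 0.0864]
```

```bash
python3 -m jog '[[0.2,[0.03,0.002,0.02],0],[0.2,[0.057,0.002,0.05],0],[0.2,[0.057,0.002,0.073],0],[0.2,[0.057,0.002,0.073],0],[-1,[0.057,0.002,0.073],0],[-1,[0.057,0.002,0.073],0],[-1,[0.057,0.002,0.073],0],[-1,[0.057,0.002,0.073],0]]';python3 - <<'E'
from h import *
go([.423,.0035,.11])
im,P=snap('wrist','w11.png')
im,P=snap('scene','s11.png');im=cv2.imread('pics/s11.png');cv2.imwrite('pics/s11c.png',cv2.resize(im[160:280,220:340],None,fx=5,fy=5,interpolation=cv2.INTER_CUBIC))
E
```

```text
time_s: 10.45
ee_pos: [0.4647, 0.0179, 0.1063]
ee_rot: [0.71, 1.57, 0.898]
force: [1.1, -0.4, -0.9]
gripper_width: 0.201
pos [0.4647 0.0179 0.1063] zyaw deg 10.8 shift for target [-0.0037 -0.0063 -0.0437]
```

View pics/w11.png

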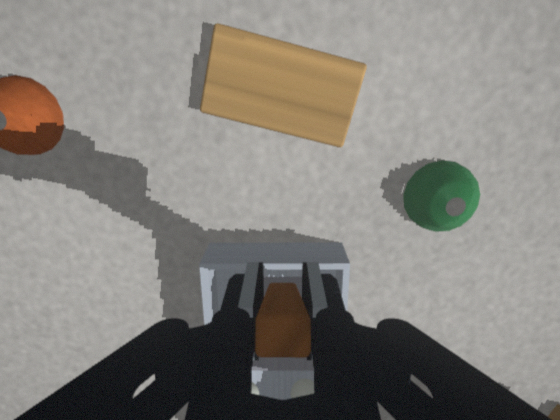

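View pics/s11c.png

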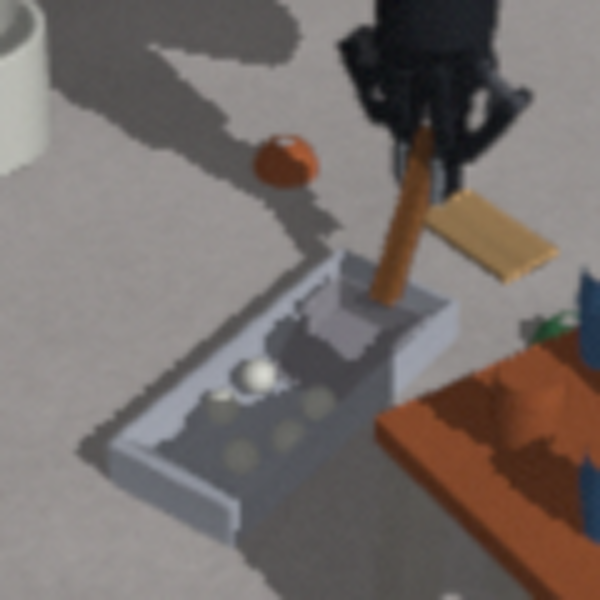

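```bash
python3 -m jog '[[-1,[0.001,-0.0005,0.006],0],[-1,[0.001,-0.001,0.013],0],[-1,[0.001,-0.0015,0.02],0],[-1,[0.001,-0.002,0.027],0],[-1,[0.001,-0.002,0.034],0],[-1,[0.001,-0.002,0.041],0],[-1,[0.001,-0.002,0.048],0],[-1,[0.001,-0.002,0.055],0]]';python3 - <<'E'
from h import *
go([.423,.0035,.11])
im,P=snap('scene','s12.png');im=cv2.imread('pics/s12.png');cv2.imwrite('pics/s12c.png',cv2.resize(im[160:280,220:340],None,fx=5,fy=5,interpolation=cv2.INTER_CUBIC))
E
```

```text
time_s: 11.22
ee_pos: [0.5189, 0.0258, 0.1058]
ee_rot: [-2.868, 1.569, -2.68]
force: [-10.0, -1.8, 12.8]
gripper_width: 0.199
pos [0.5189 0.0258 0.1058] zyaw deg 10.8 shift for target [-0.004  -0.0039 -0.0984]
```

View pics/s12c.png

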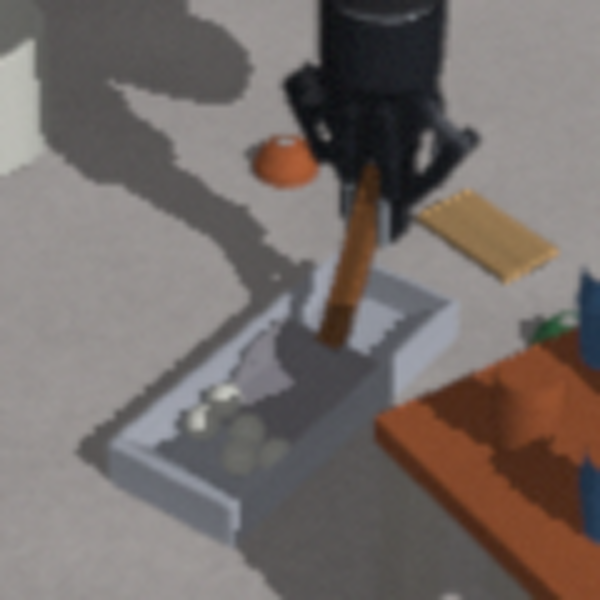

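```bash
python3 -m jog '[[-1,[-0.0005,0,0.006],0],[-1,[-0.0005,0,0.012],0],[-1,[-0.0005,0,0.018],0],[-1,[-0.0005,0,0.024],0],[-1,[-0.0005,0,0.03],0],[-1,[-0.0005,0,0.035],0],[-1,[-0.0005,0,0.035],0]]';python3 - <<'E'
from h import *
go([.423,.0035,.11])
im,P=snap('scene','s13.png');im=cv2.imread('pics/s13.png');cv2.imwrite('pics/s13c.png',cv2.resize(im[160:280,220:340],None,fx=5,fy=5,interpolation=cv2.INTER_CUBIC))
E
```

```text
time_s: 11.85
ee_pos: [0.5549, 0.033, 0.1058]
ee_rot: [-2.182, 1.57, -1.993]
force: [-3.3, -2.5, 4.9]
gripper_width: 0.204
pos [0.5549 0.033  0.1058] zyaw deg 10.8 shift for target [-0.0041 -0.0041 -0.1351]
```

View pics/s13c.png

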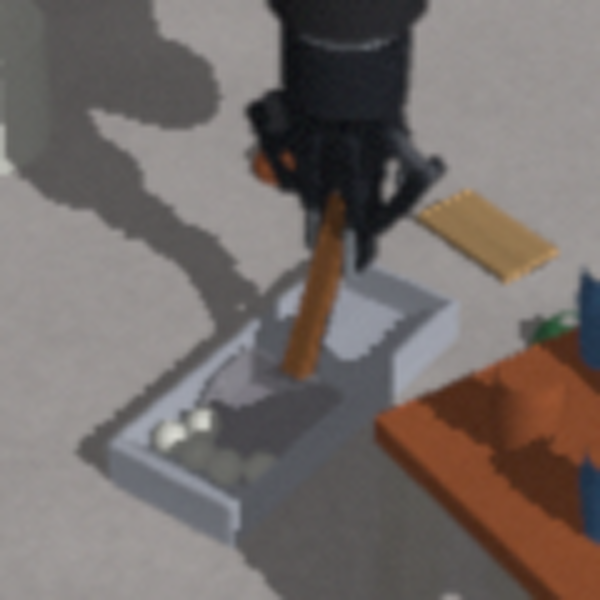

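```bash
python3 -m jog '[[-1,[0,0,0.004],0],[-1,[0,0,0.008],0],[-1,[0,0,0.012],0],[-1,[0,0,0.012],0]]';python3 - <<'E'
from h import *
go([.423,.0035,.11])
im,P=snap('scene','s14.png');im=cv2.imread('pics/s14.png');cv2.imwrite('pics/s14c.png',cv2.resize(im[190:280,220:310],None,fx=6.6,fy=6.6,interpolation=cv2.INTER_CUBIC))
im,P=snap('wrist','w14.png')
im,P=snap('top','t14.png');im=cv2.imread('pics/t14.png');cv2.imwrite('pics/t14c.png',cv2.resize(im[150:270,220:340],None,fx=5,fy=5,interpolation=cv2.INTER_CUBIC))
E
```

```text
time_s: 12.23
ee_pos: [0.5623, 0.0339, 0.1059]
ee_rot: [-3.005, 1.562, -2.817]
force: [-19.7, -1.4, 21.5]
gripper_width: 0.201
pos [0.5623 0.0339 0.1059] zyaw deg 10.8 shift for target [-0.0029 -0.0037 -0.1426]
```

View pics/s14c.png

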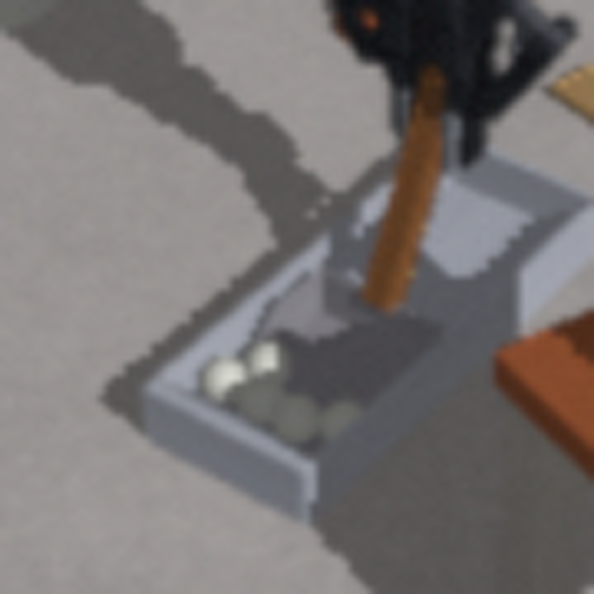

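View pics/t14c.png

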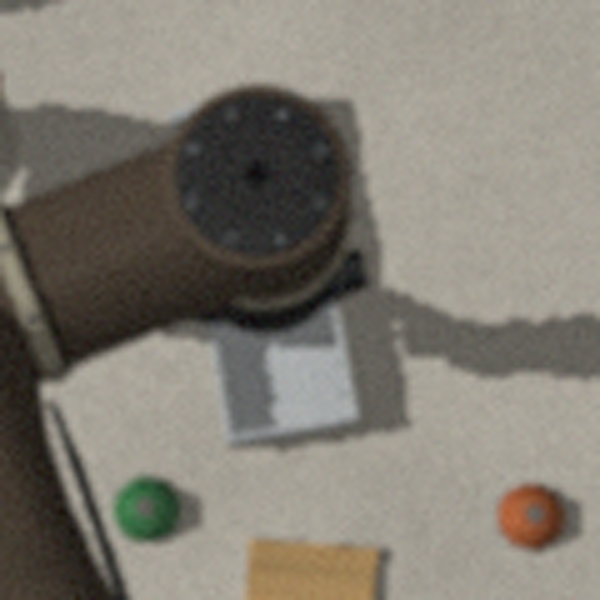

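Run:
```python
from h import *
S=camera_params('scene'); c=np.array([.599,.0395]); a=np.radians(10.9); ex=np.array([np.cos(a),np.sin(a)]);ey=np.array([-ex[1],ex[0]])
for u,v in [(225,380),(266,360),(262,402),(298,417),(342,418)]:
  for z in (.017,.03):
    q=plane(S,220+u/6.6,190+v/6.6,z)[:2]-c; print(z,(q@ex).round(3),(q@ey).round(3),end=' | ')
  print()
p,M=tool(); q=p[:2]-c; print('tcp',q@ex,q@ey)
```

```text
0.017 0.083 -0.029 | 0.03 0.094 -0.02 | 
0.017 0.061 -0.023 | 0.03 0.072 -0.014 | 
0.017 0.084 -0.007 | 0.03 0.095 0.002 | 
0.017 0.082 0.012 | 0.03 0.093 0.021 | 
0.017 0.071 0.028 | 0.03 0.082 0.037 | 
tcp -0.03709790189243485 0.0013849109460332075
```

```bash
python3 -m jog '[[-1,[0.002,0,-0.003],0],[-1,[0.0045,0,-0.008],0],[-1,[0.007,0,-0.013],0],[-1,[0.01,0,-0.018],0],[-1,[0.01,0,-0.018],0]]';python3 - <<'E'
from h import *
go([.423,.0035,.11])
im,P=snap('scene','s15.png');im=cv2.imread('pics/s15.png');cv2.imwrite('pics/s15c.png',cv2.resize(im[190:280,220:310],None,fx=6.6,fy=6.6,interpolation=cv2.INTER_CUBIC))
E
```

```text
time_s: 12.8
ee_pos: [0.5503, 0.0318, 0.0983]
ee_rot: [-0.123, 1.565, 0.067]
force: [-5.4, -4.2, 20.3]
gripper_width: 0.198
pos [0.5503 0.0318 0.0983] zyaw deg 10.9 shift for target [-0.0124 -0.0038 -0.1303]
```

View pics/s15c.png

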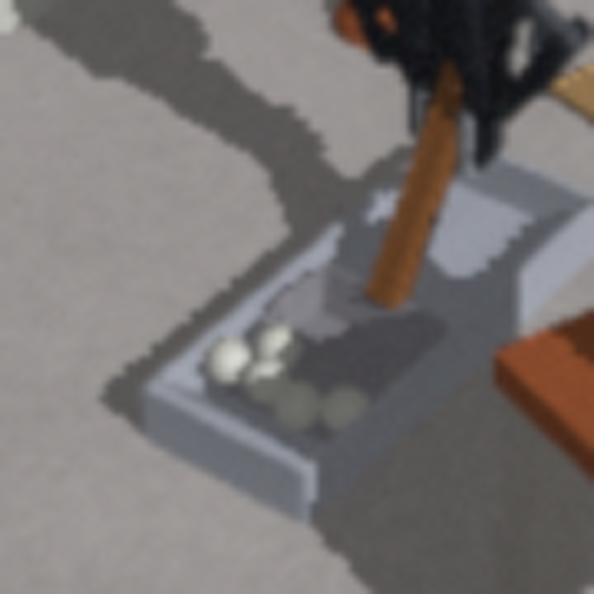

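```bash
python3 -m jog '[[-1,[0.002,0,-0.004],0],[-1,[0.004,0,-0.008],0],[-1,[0.006,0,-0.012],0],[-1,[0.006,0,-0.012],0]]';python3 - <<'E'
from h import *
go([.423,.0035,.11])
im,P=snap('scene','s16.png');im=cv2.imread('pics/s16.png');cv2.imwrite('pics/s16c.png',cv2.resize(im[190:280,220:310],None,fx=6.6,fy=6.6,interpolation=cv2.INTER_CUBIC))
E
```

```text
time_s: 13.18
ee_pos: [0.5392, 0.0302, 0.0911]
ee_rot: [0.037, 1.565, 0.226]
force: [2.1, -1.8, 9.5]
gripper_width: 0.2
pos [0.5392 0.0302 0.0911] zyaw deg 10.9 shift for target [-0.0197 -0.0044 -0.1191]
```

View pics/s16c.png

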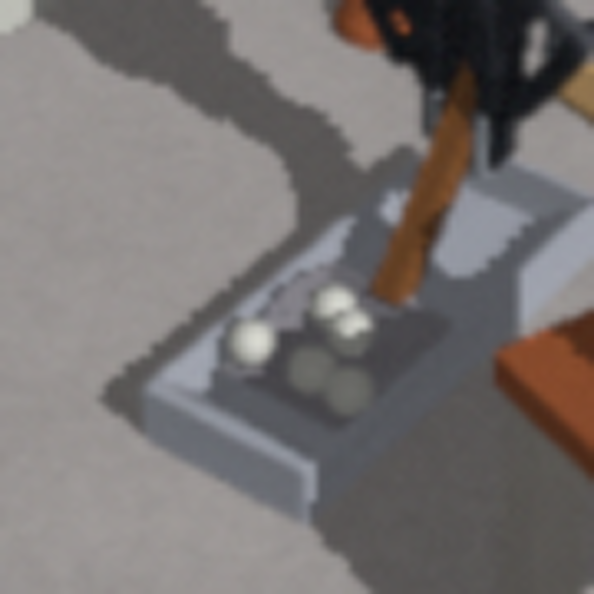

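```bash
python3 -m jog '[[-1,[-0.001,-0.002,0],0],[-1,[-0.001,-0.004,0],0],[-1,[-0.001,-0.006,0],0],[-1,[-0.001,-0.006,0],0]]';python3 - <<'E'
from h import *
go([.423,.0035,.11])
im,P=snap('scene','s17.png');im=cv2.imread('pics/s17.png');cv2.imwrite('pics/s17c.png',cv2.resize(im[190:280,220:310],None,fx=6.6,fy=6.6,interpolation=cv2.INTER_CUBIC))
E
```

```text
time_s: 13.57
ee_pos: [0.5395, 0.0247, 0.0914]
ee_rot: [0.216, 1.567, 0.406]
force: [-0.3, 3.9, 6.6]
gripper_width: 0.198
pos [0.5395 0.0247 0.0914] zyaw deg 10.9 shift for target [-0.019   0.0012 -0.1184]
```

View pics/s17c.png

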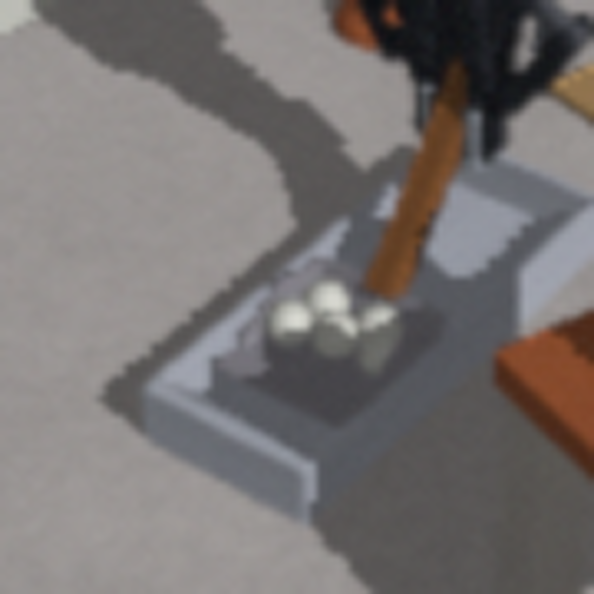

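```bash
python3 -m jog '[[-1,[-0.004,0.002,0],0],[-1,[-0.012,0.005,0],0],[-1,[-0.025,0.005,0],0],[-1,[-0.045,0.005,0],0],[-1,[-0.065,0.005,0],0],[-1,[-0.085,0.005,0],0],[-1,[-0.1,0.005,0],0],[-1,[-0.11,0.005,0],0]]';python3 - <<'E'
from h import *
go([.48,-.2,.25])
im,P=snap('scene','s18.png');im=cv2.imread('pics/s18.png');cv2.imwrite('pics/s18c.png',cv2.resize(im[150:270,220:340],None,fx=5,fy=5,interpolation=cv2.INTER_CUBIC))
im,P=snap('wrist','w18.png')
E
```

```text
time_s: 14.28
ee_pos: [0.5365, 0.0287, 0.2021]
ee_rot: [0.196, 1.571, 0.385]
force: [0.6, 0.3, -1.9]
gripper_width: 0.201
pos [0.5365 0.0287 0.2021] zyaw deg 10.8 shift for target [-0.0479 -0.214  -0.0984]
```

View pics/s18c.png

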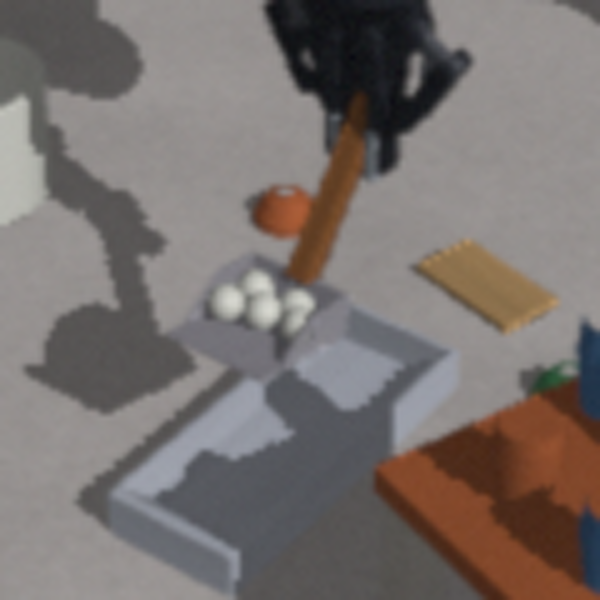

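View pics/w18.png

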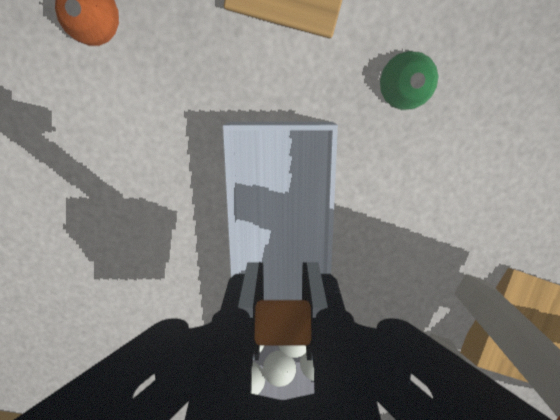

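```bash
python3 -m jog '[[-1,[-0.006,-0.006,-0.003],0.02],[-1,[-0.015,-0.02,-0.01],0.06],[-1,[-0.025,-0.04,-0.02],0.12],[-1,[-0.032,-0.06,-0.035],0.18],[-1,[-0.035,-0.085,-0.05],0.24],[-1,[-0.035,-0.11,-0.062],0.3],[-1,[-0.035,-0.128,-0.073],0.34],[-1,[-0.035,-0.14,-0.08],0.36]]';python3 - <<'E'
from h import *
im,P=snap('top','t19.png');cv2.imwrite('pics/t19c.png',cv2.resize(cv2.imread('pics/t19.png')[150:290,300:440],None,fx=4,fy=4,interpolation=cv2.INTER_CUBIC))
im,P=snap('scene','s19.png');im=cv2.imread('pics/s19.png');cv2.imwrite('pics/s19c.png',cv2.resize(im[110:250,180:320],None,fx=4,fy=4,interpolation=cv2.INTER_CUBIC))
go([.474,-.296,.25])
E
```

```text
time_s: 15.05
ee_pos: [0.4823, -0.1263, 0.2351]
ee_rot: [-2.884, 1.569, -3.061]
force: [0.3, 0.2, -1.0]
gripper_width: 0.204
pos [ 0.4825 -0.1262  0.2351] zyaw deg -10.1 shift for target [-0.0149 -0.1686  0.0214]
```

View pics/t19c.png

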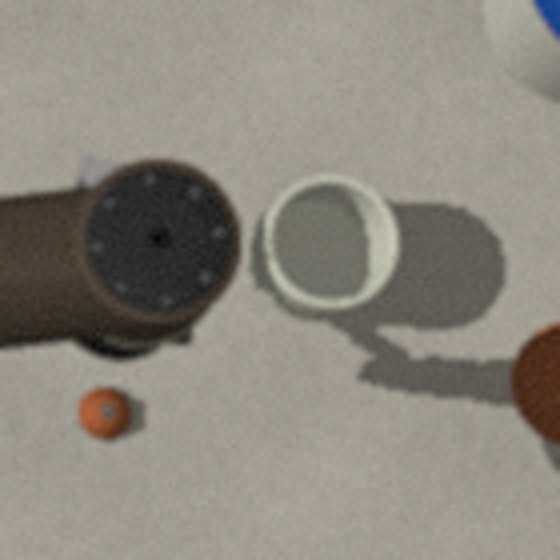

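View pics/s19c.png

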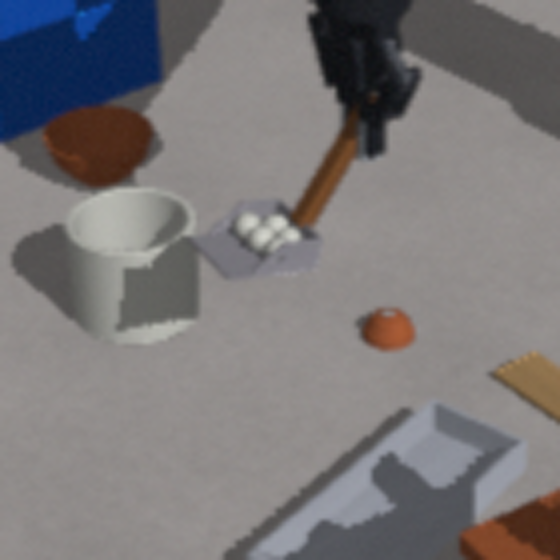

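Run:
```python
from h import *
T=camera_params('top');S=camera_params('scene')
j=tri([(T,382.9,210.4),(S,180+131/4,110+222/4)]);print(j.round(4),plane(T,382.9,210.4,.095).round(4),plane(S,180+131/4,110+222/4,.095).round(4))
```

```text
[ 0.5687 -0.3365  0.0891] [ 0.5687 -0.3361  0.095 ] [ 0.5734 -0.3275  0.095 ]
```

```bash
python3 -m jog '[[-1,[-0.004,-0.008,0.002],0.02],[-1,[-0.008,-0.022,0.004],0.05],[-1,[-0.012,-0.045,0.008],0.09],[-1,[-0.015,-0.075,0.012],0.12],[-1,[-0.015,-0.105,0.017],0.15],[-1,[-0.012,-0.135,0.021],0.17],[-1,[-0.01,-0.158,0.024],0.17],[-1,[-0.01,-0.17,0.025],0.17]]';python3 -m jog '[[-1,[0.003,-0.003,0],0],[-1,[0.01,-0.005,0],0],[-1,[0.015,-0.005,0],0],[-1,[0.015,-0.005,0],0]]';python3 - <<'E'
from h import *
im,P=snap('top','t20.png');cv2.imwrite('pics/t20c.png',cv2.resize(cv2.imread('pics/t20.png')[150:290,300:440],None,fx=4,fy=4,interpolation=cv2.INTER_CUBIC))
im,P=snap('scene','s20.png');im=cv2.imread('pics/s20.png');cv2.imwrite('pics/s20c.png',cv2.resize(im[90:230,150:290],None,fx=4,fy=4,interpolation=cv2.INTER_CUBIC))
snap('wrist','w20.png')
go([.477,-.3005,.225])
E
```

```text
time_s: 15.82
ee_pos: [0.4796, -0.2979, 0.2447]
ee_rot: [-2.864, 1.569, 3.076]
force: [-0.2, 0.6, -1.8]
gripper_width: 0.201
time_s: 16.15
ee_pos: [0.4777, -0.2992, 0.2289]
ee_rot: [2.984, 1.568, 2.643]
force: [-0.2, -0.3, -2.9]
gripper_width: 0.2
pos [ 0.4787 -0.2996  0.2307] zyaw deg -19.5 shift for target [ 0.0057 -0.0014 -0.0013]
```

View pics/s20c.png

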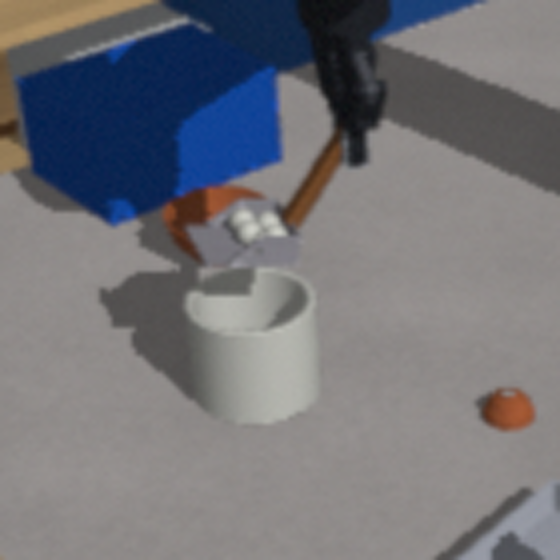

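View pics/w20.png

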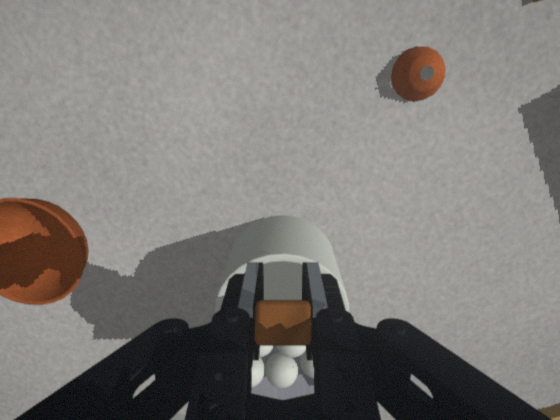

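View pics/t20c.png

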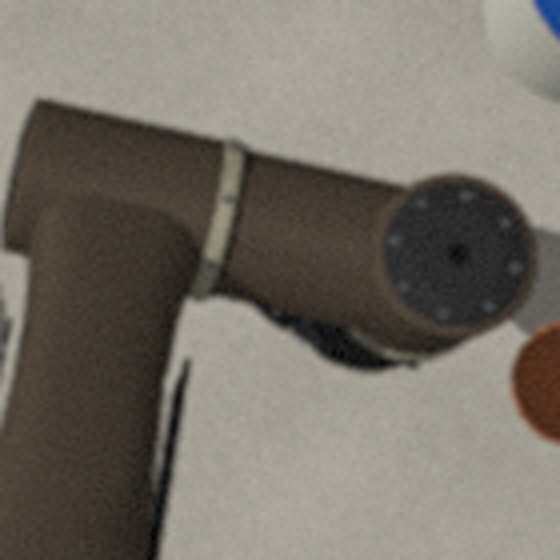

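```bash
python3 - <<'E'
from h import *
P=camera_params('wrist');p,M=tool()
for u,v in [(283,254),(283,264),(218,305),(348,305)]:
    q=plane(P,u,v,.095);print(q.round(4),(M.T@(q-p)).round(4))
E
python3 -c "
import cv2;im=cv2.imread('pics/w20.png');cv2.imwrite('pics/w20c.png',cv2.resize(im[200:400,180:380],None,fx=3,fy=3,interpolation=cv2.INTER_CUBIC))"
```

```text
[ 0.5183 -0.3119  0.095 ] [0.1357 0.0016 0.0415]
[ 0.5266 -0.3148  0.095 ] [0.1357 0.0016 0.0502]
[ 0.5443 -0.3782  0.095 ] [ 0.1357 -0.0523  0.0881]
[ 0.5802 -0.2764  0.095 ] [0.1357 0.0557 0.0879]
```

View pics/w20c.png

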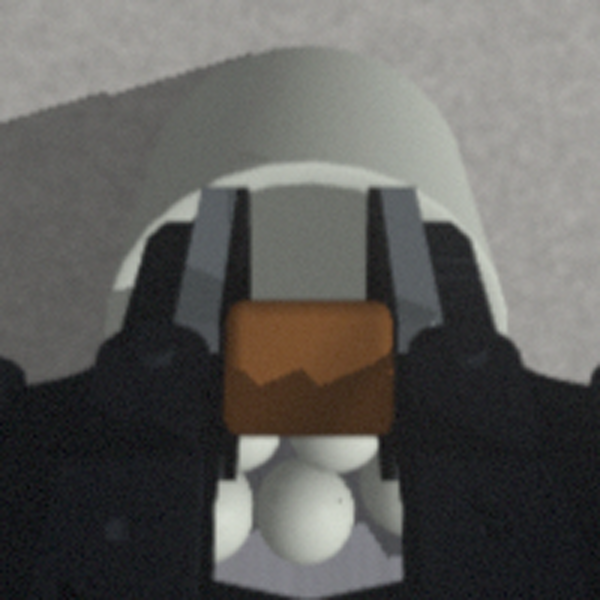

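```bash
python3 -m jog '[[-1,[0.005,0,0],0],[-0.62,[0.005,0,0],0],[-0.62,[0.005,0,0],0],[-0.61,[0.005,0,0],0],[-0.61,[0.005,0,0],0]]';python3 - <<'E'
from h import *
im,P=snap('scene','s21.png');im=cv2.imread('pics/s21.png');cv2.imwrite('pics/s21c.png',cv2.resize(im[90:230,150:290],None,fx=4,fy=4,interpolation=cv2.INTER_CUBIC))
snap('wrist','w21.png');cv2.imwrite('pics/w21c.png',cv2.resize(cv2.imread('pics/w21.png')[200:400,180:380],None,fx=3,fy=3,interpolation=cv2.INTER_CUBIC))
E
```

```text
time_s: 16.72
ee_pos: [0.4785, -0.3003, 0.2257]
ee_rot: [0.004, 1.57, -0.337]
force: [1.1, 0.2, -0.7]
gripper_width: 0.202
```

View pics/s21c.png

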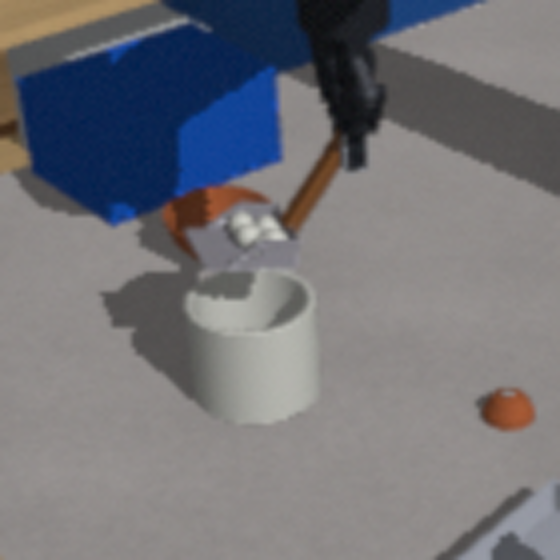

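View pics/w21c.png

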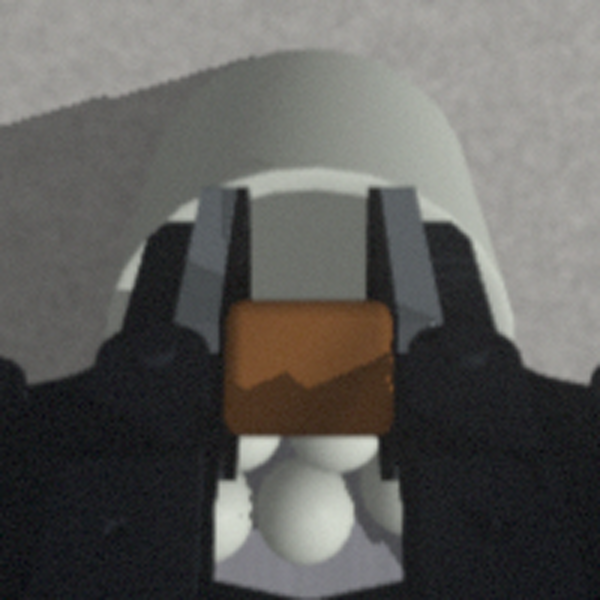

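```bash
python3 -m jog '[[-0.603,[0,0,0],0],[-0.603,[0,0,0],0],[-0.6,[0,0,0],0],[-0.6,[0,0,0],0]]';python3 - <<'E'
from h import *
snap('wrist','w22.png');cv2.imwrite('pics/w22c.png',cv2.resize(cv2.imread('pics/w22.png')[200:400,180:380],None,fx=3,fy=3,interpolation=cv2.INTER_CUBIC))
E
```

```text
time_s: 17.15
ee_pos: [0.4784, -0.3003, 0.2255]
ee_rot: [2.348, 1.571, 2.006]
force: [0.0, 0.2, -1.8]
gripper_width: 0.199
```

View pics/w22c.png

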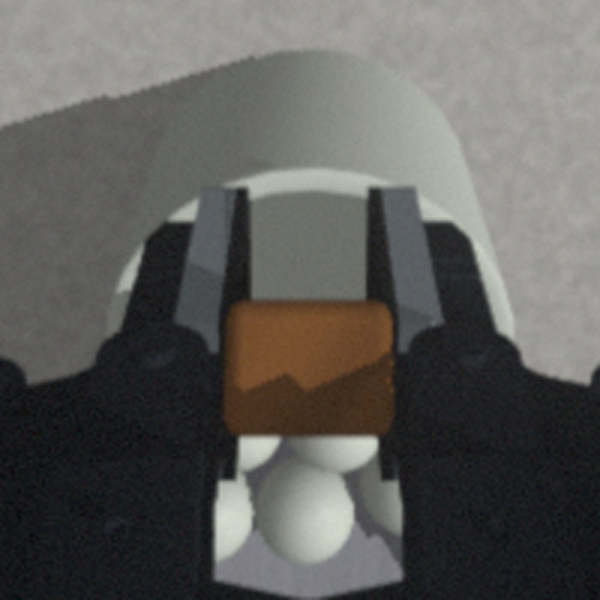

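```bash
python3 -m jog '[[-0.597,[0,0,0],0],[-0.597,[0,0,0],0],[-0.594,[0,0,0],0],[-0.594,[0,0,0],0]]';python3 - <<'E'
from h import *
snap('wrist','w23.png');cv2.imwrite('pics/w23c.png',cv2.resize(cv2.imread('pics/w23.png')[200:400,180:380],None,fx=3,fy=3,interpolation=cv2.INTER_CUBIC))
E
```

```text
time_s: 17.53
ee_pos: [0.4784, -0.3003, 0.2255]
ee_rot: [-2.867, 1.571, 3.075]
force: [-0.9, 0.3, -2.8]
gripper_width: 0.206
```

View pics/w23c.png

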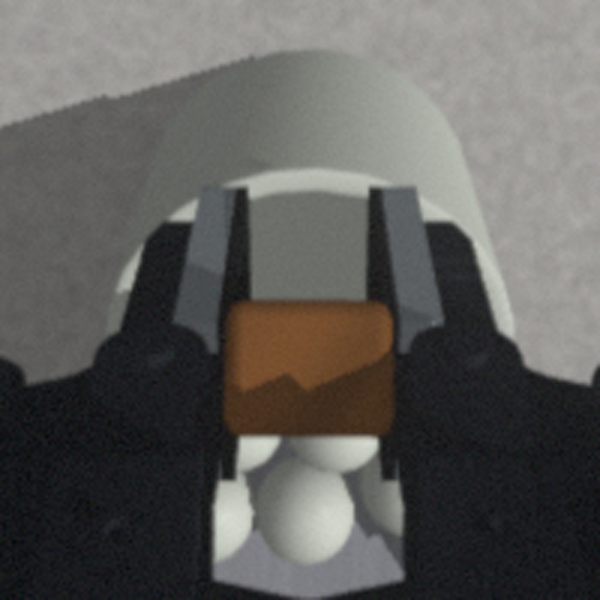

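```bash
python3 -m jog '[[-0.591,[0,0,0],0],[-0.591,[0,0,0],0]]';python3 - <<'E'
from h import *
snap('wrist','w24.png');cv2.imwrite('pics/w24c.png',cv2.resize(cv2.imread('pics/w24.png')[200:400,180:380],None,fx=2,fy=2,interpolation=cv2.INTER_CUBIC))
E
```

```text
time_s: 17.75
ee_pos: [0.4784, -0.3003, 0.2255]
ee_rot: [0.687, 1.571, 0.346]
force: [-0.1, -0.3, -1.4]
gripper_width: 0.21
```

View pics/w24c.png

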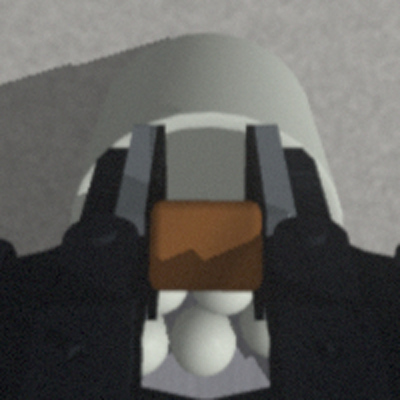

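```bash
python3 -m jog '[[-0.588,[0,0,0],0],[-0.588,[0,0,0],0]]';python3 - <<'E'
from h import *
snap('wrist','w25.png');cv2.imwrite('pics/w25c.png',cv2.resize(cv2.imread('pics/w25.png')[200:400,180:380],None,fx=2,fy=2,interpolation=cv2.INTER_CUBIC))
E
```

```text
time_s: 17.97
ee_pos: [0.4784, -0.3003, 0.2255]
ee_rot: [-2.418, 1.571, -2.759]
force: [0.2, -0.0, -1.7]
gripper_width: 0.21
```

View pics/w25c.png

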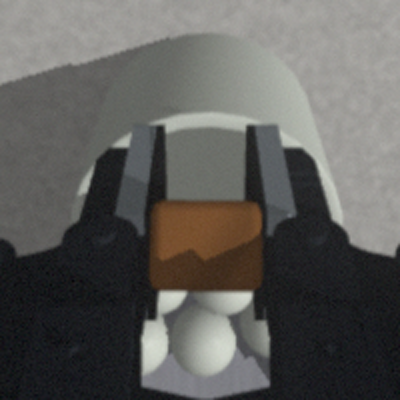

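```bash
python3 -m jog '[[-0.585,[0,0,0],0],[-0.585,[0,0,0],0]]';python3 - <<'E'
from h import *
snap('wrist','w26.png');cv2.imwrite('pics/w26c.png',cv2.resize(cv2.imread('pics/w26.png')[200:400,180:380],None,fx=2,fy=2,interpolation=cv2.INTER_CUBIC))
E
```

```text
time_s: 18.18
ee_pos: [0.4784, -0.3004, 0.2255]
ee_rot: [-2.238, 1.571, -2.579]
force: [-0.5, -0.1, -0.8]
gripper_width: 0.208
```

View pics/w26c.png

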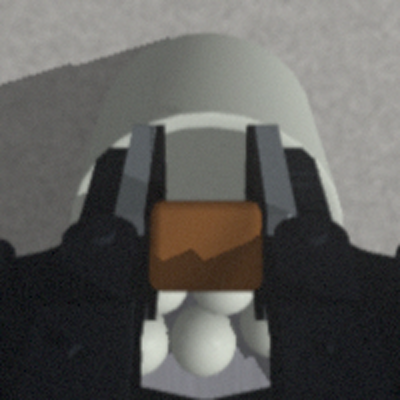

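```bash
python3 -m jog '[[-0.582,[0,0,0],0],[-0.582,[0,0,0],0],[-0.588,[0,0,0],0]]';python3 - <<'E'
from h import *
snap('wrist','w27.png');cv2.imwrite('pics/w27c.png',cv2.resize(cv2.imread('pics/w27.png')[200:400,180:380],None,fx=2,fy=2,interpolation=cv2.INTER_CUBIC))
E
```

```text
time_s: 18.48
ee_pos: [0.4784, -0.3003, 0.2255]
ee_rot: [2.936, 1.571, 2.595]
force: [-1.1, 0.4, -1.0]
gripper_width: 0.206
```

View pics/w27c.png

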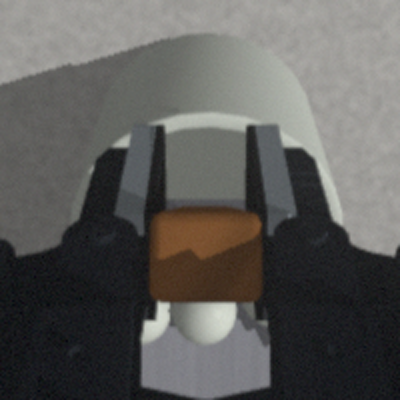

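```bash
python3 -m jog '[[-0.582,[0,0,0],0],[-0.582,[0,0,0],0],[-0.588,[0,0,0],0]]';python3 - <<'E'
from h import *
im,P=snap('scene','s28.png');im=cv2.imread('pics/s28.png');cv2.imwrite('pics/s28c.png',cv2.resize(im[90:230,150:290],None,fx=4,fy=4,interpolation=cv2.INTER_CUBIC))
snap('wrist','w28.png');cv2.imwrite('pics/w28c.png',cv2.resize(cv2.imread('pics/w28.png')[200:400,180:380],None,fx=2,fy=2,interpolation=cv2.INTER_CUBIC))
E
```

```text
time_s: 18.78
ee_pos: [0.4784, -0.3003, 0.2255]
ee_rot: [1.327, 1.571, 0.986]
force: [-0.3, 0.8, -1.2]
gripper_width: 0.206
```

View pics/w28c.png

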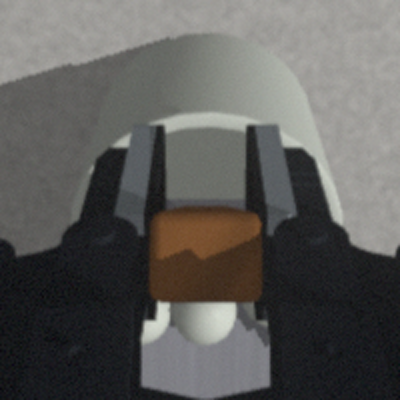

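View pics/s28c.png

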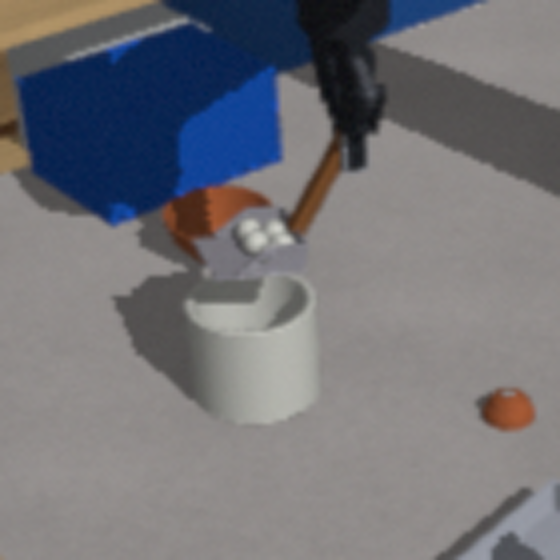

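```bash
python3 -m jog '[[-0.58,[0,0,0],0],[-0.58,[0,0,0],0],[-0.588,[0,0,0],0]]';python3 - <<'E'
from h import *
im,P=snap('scene','s29.png');im=cv2.imread('pics/s29.png');cv2.imwrite('pics/s29c.png',cv2.resize(im[90:230,150:290],None,fx=4,fy=4,interpolation=cv2.INTER_CUBIC))
snap('wrist','w29.png');cv2.imwrite('pics/w29c.png',cv2.resize(cv2.imread('pics/w29.png')[200:400,180:380],None,fx=2,fy=2,interpolation=cv2.INTER_CUBIC))
E
```

```text
time_s: 19.13
ee_pos: [0.4784, -0.3003, 0.2255]
ee_rot: [-0.222, 1.571, -0.563]
force: [0.8, 0.7, -0.9]
gripper_width: 0.212
```

View pics/w29c.png

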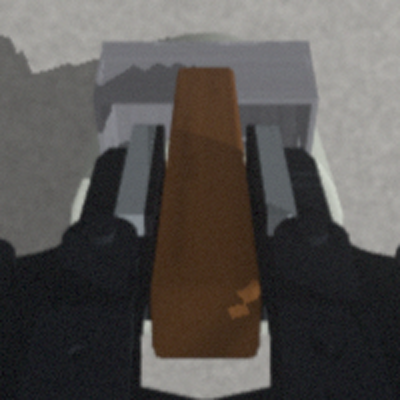

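View pics/s29c.png

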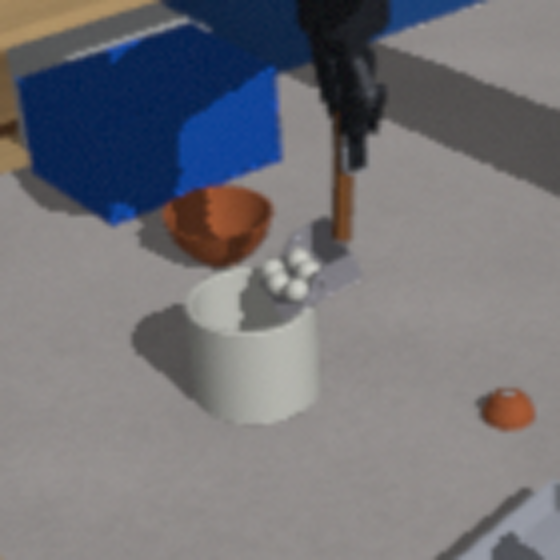

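```bash
python3 -m jog '[[-1,[-0.002,0,0.008],0],[-1,[-0.003,0,0.016],0],[-1,[-0.003,0,0.016],0]]';python3 - <<'E'
from h import *
im,P=snap('scene','s30.png');im=cv2.imread('pics/s30.png');cv2.imwrite('pics/s30c.png',cv2.resize(im[90:230,150:290],None,fx=4,fy=4,interpolation=cv2.INTER_CUBIC))
snap('wrist','w30.png');cv2.imwrite('pics/w30c.png',cv2.resize(cv2.imread('pics/w30.png')[200:400,180:380],None,fx=2,fy=2,interpolation=cv2.INTER_CUBIC))
E
```

```text
time_s: 19.48
ee_pos: [0.4954, -0.3064, 0.2288]
ee_rot: [-0.292, 1.569, -0.632]
force: [0.4, 0.3, 0.1]
gripper_width: 0.198
```

View pics/s30c.png

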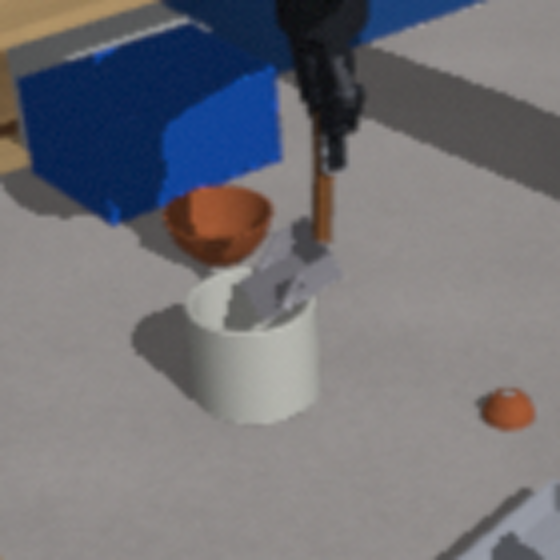

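View pics/w30c.png

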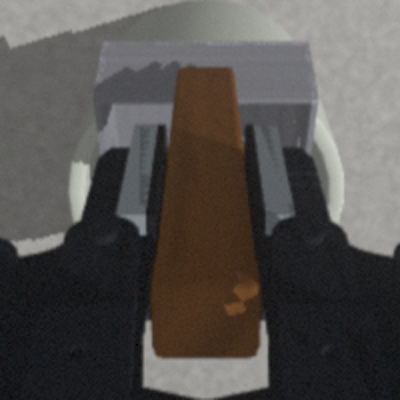

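```bash
python3 -m jog '[[-1,[-0.02,0,0],0],[-1,[-0.05,0,0],0],[-1,[-0.08,0,-0.01],0],[-1,[-0.08,0,-0.05],0],[-1,[-0.08,0.03,-0.07],0],[-1,[-0.08,0.07,-0.07],0],[-1,[-0.08,0.11,-0.07],0],[-1,[-0.08,0.12,-0.07],0]]';python3 - <<'E'
from h import *
im,P=snap('scene','s31.png');im=cv2.imread('pics/s31.png');cv2.imwrite('pics/s31c.png',cv2.resize(im[50:250,150:350],None,fx=3.5,fy=3.5,interpolation=cv2.INTER_CUBIC))
im,P=snap('top','t31.png');cv2.imwrite('pics/t31c.png',cv2.resize(cv2.imread('pics/t31.png')[130:290,200:440],None,fx=3.2,fy=3.2,interpolation=cv2.INTER_CUBIC))
E
```

```text
time_s: 20.25
ee_pos: [0.4683, -0.1658, 0.3091]
ee_rot: [0.746, 1.569, 0.407]
force: [-0.2, -0.4, -1.2]
gripper_width: 0.201
```

View pics/s31c.png

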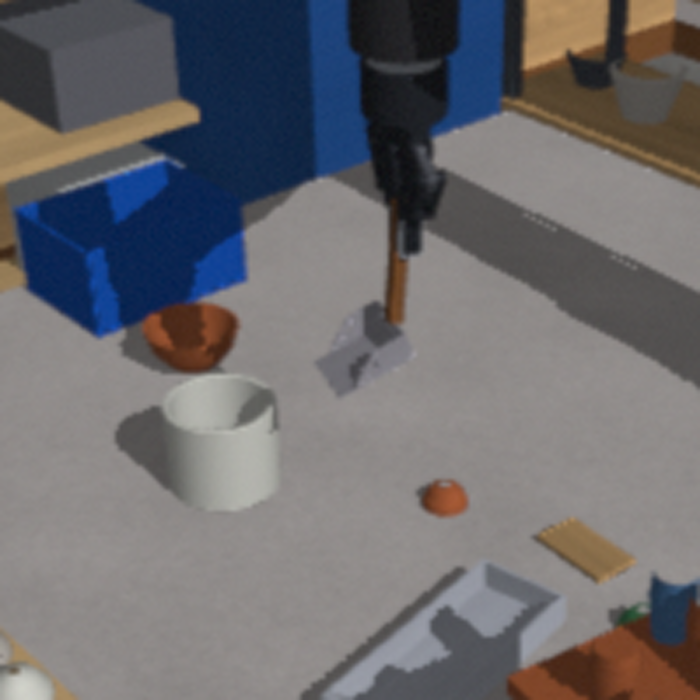

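View pics/t31c.png

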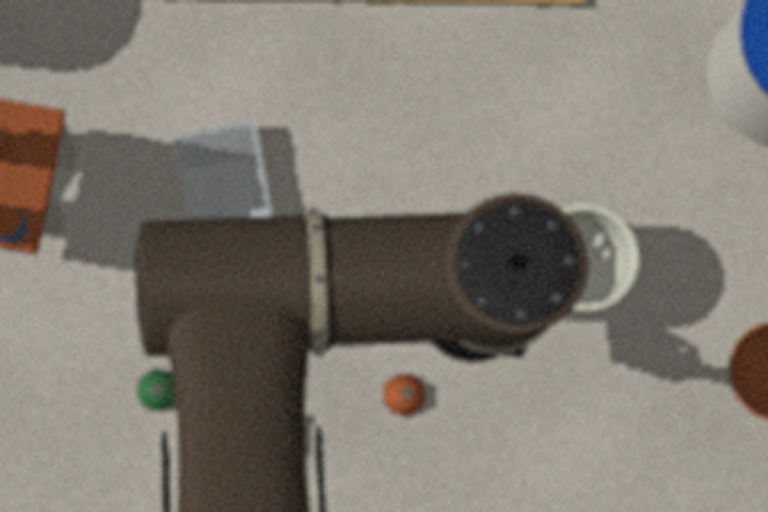

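Run:
```python
from h import *
go([.525,.025,.25])
```

```text
pos [ 0.4681 -0.1673  0.3087] zyaw deg -19.4 shift for target [ 0.0587  0.2002 -0.0101]
```

```bash
python3 -m jog '[[-1,[0,0.03,0],-0.1],[-1,[0,0.06,0],-0.2],[-1,[0,0.1,0],-0.3],[-1,[0.01,0.14,-0.01],-0.4],[-1,[0.03,0.175,-0.01],-0.5],[-1,[0.045,0.2,-0.01],-0.527],[-1,[0.059,0.2,-0.01],-0.527],[-1,[0.059,0.2,-0.01],-0.527]]';python3 - <<'E'
from h import *
im,P=snap('scene','s32.png');im=cv2.imread('pics/s32.png');cv2.imwrite('pics/s32c.png',cv2.resize(im[110:280,200:370],None,fx=3.5,fy=3.5,interpolation=cv2.INTER_CUBIC))
im,P=snap('top','t32.png');cv2.imwrite('pics/t32c.png',cv2.resize(cv2.imread('pics/t32.png')[170:260,330:440],None,fx=6,fy=6,interpolation=cv2.INTER_CUBIC))
snap('wrist','w32.png')
go([.525,.025,.25])
E
```

```text
time_s: 21.02
ee_pos: [0.5239, 0.0229, 0.2461]
ee_rot: [-3.083, 1.565, -2.896]
force: [-1.4, 0.3, -2.1]
gripper_width: 0.201
pos [0.5254 0.0217 0.2501] zyaw deg 10.6 shift for target [0.0001 0.0033 0.0002]
```

View pics/s32c.png

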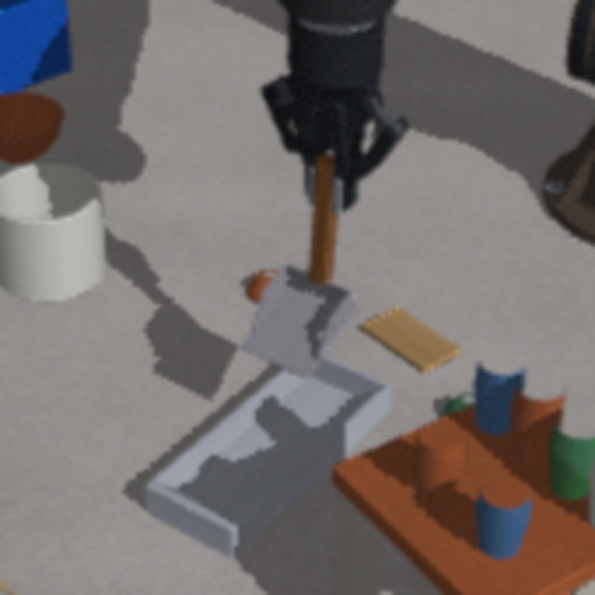

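View pics/t32c.png

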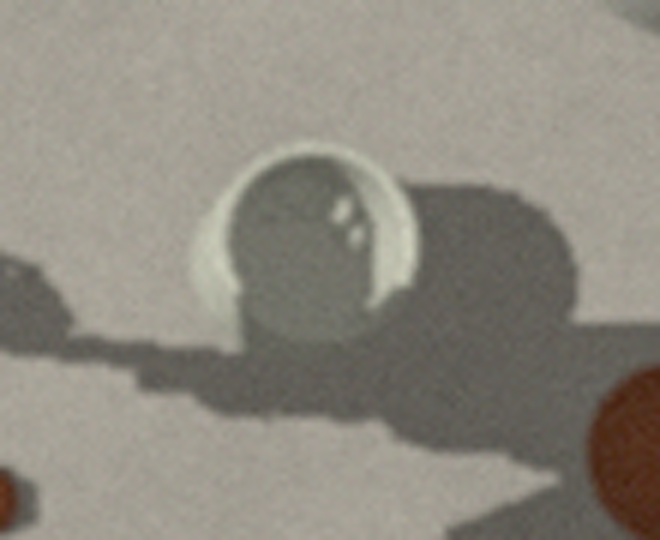

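View pics/w32.png

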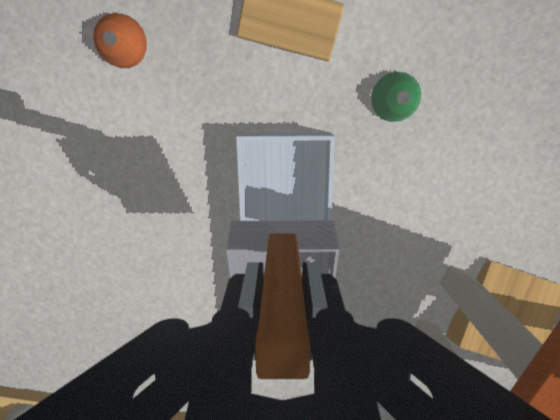

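```bash
python3 - <<'E'
from h import *
im=cv2.imread('pics/t32.png')[185:240,355:410]
g=cv2.cvtColor(im,cv2.COLOR_BGR2GRAY);g=np.clip((g.astype(float)-70)*4,0,255).astype(np.uint8)
cv2.imwrite('pics/t32e.png',cv2.resize(g,None,fx=10,fy=10,interpolation=cv2.INTER_CUBIC))
E
python3 -m jog '[[-1,[0.03,0.003,0],0],[-1,[0.06,0.003,0],0],[-1,[0.08,0.003,0],0],[-1,[0.09,0.003,0],0],[-1,[0.1,0.003,0],0],[-1,[0.1,0.003,0],0]]'
python3 - <<'E'
from h import *
im,P=snap('scene','s33.png');im=cv2.imread('pics/s33.png');cv2.imwrite('pics/s33c.png',cv2.resize(im[150:280,220:350],None,fx=4,fy=4,interpolation=cv2.INTER_CUBIC))
E
```

```text
time_s: 21.67
ee_pos: [0.5244, 0.0249, 0.1489]
ee_rot: [-2.97, 1.57, -2.785]
force: [-0.5, -0.4, -1.3]
gripper_width: 0.202
```

View pics/t32e.png

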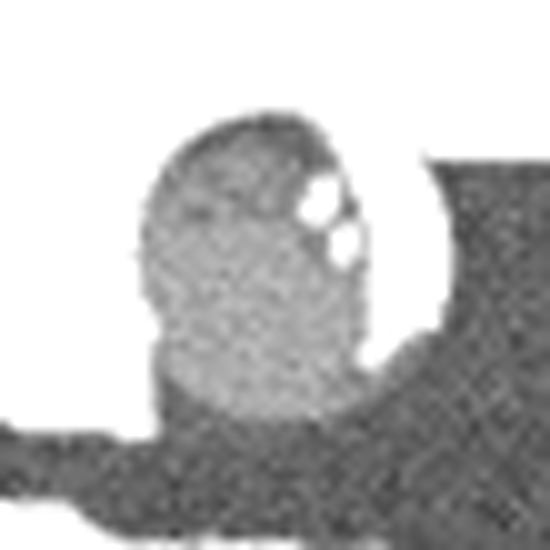

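View pics/s33c.png

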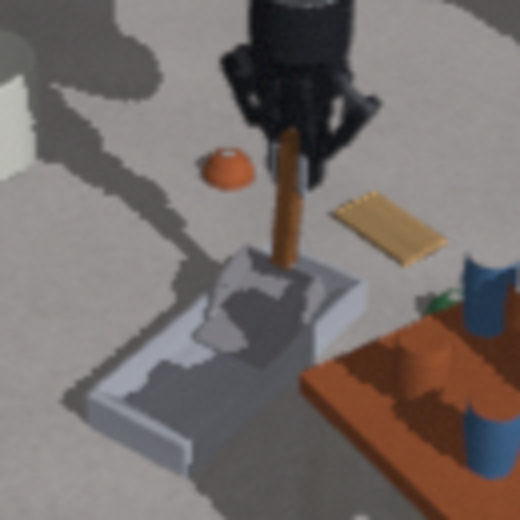

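```bash
python3 -m jog '[[-1,[0.005,0,0],0],[-1,[0.01,0,0],0],[-1,[0.012,0,0],0],[-1,[0.012,0,0],0]]'; python3 -m jog '[[-1,[0.003,0,0],0],[-1,[0.006,0,0],0],[-1,[0.006,0,0],0]]'
```

```text
time_s: 22.05
ee_pos: [0.5254, 0.0256, 0.1405]
ee_rot: [-0.194, 1.568, -0.007]
force: [-10.2, 0.0, 22.1]
gripper_width: 0.203
time_s: 22.3
ee_pos: [0.5227, 0.0244, 0.1356]
ee_rot: [-2.456, 1.569, -2.269]
force: [-25.6, -1.8, 46.2]
gripper_width: 0.2
```

```bash
python3 -m jog '[[-0.6,[-0.003,0,0],0],[-0.592,[-0.002,0,0],0],[-0.588,[0,0,0],0],[-0.588,[0.003,0,-0.003],0],[-0.588,[0.006,0,-0.006],0],[-0.588,[0.01,0,-0.01],0]]'
python3 - <<'E'
from h import *
im,P=snap('scene','s34.png');im=cv2.imread('pics/s34.png');cv2.imwrite('pics/s34c.png',cv2.resize(im[150:280,220:350],None,fx=4,fy=4,interpolation=cv2.INTER_CUBIC))
snap('wrist','w34.png')
E
```

```text
time_s: 22.8
ee_pos: [0.5136, 0.0233, 0.123]
ee_rot: [-2.818, 1.57, -2.632]
force: [-12.6, -0.6, 18.2]
gripper_width: 0.21
```

View pics/s34c.png

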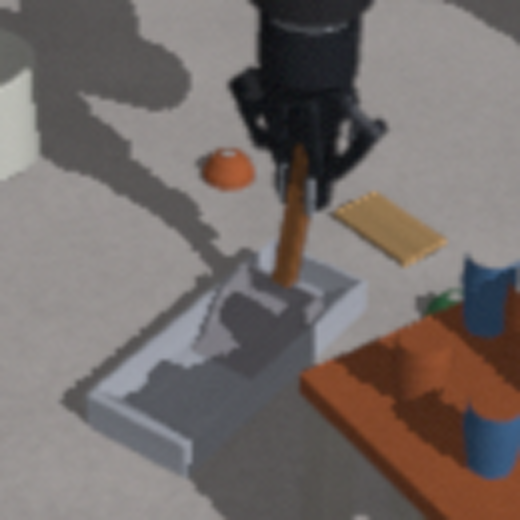

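View pics/w34.png

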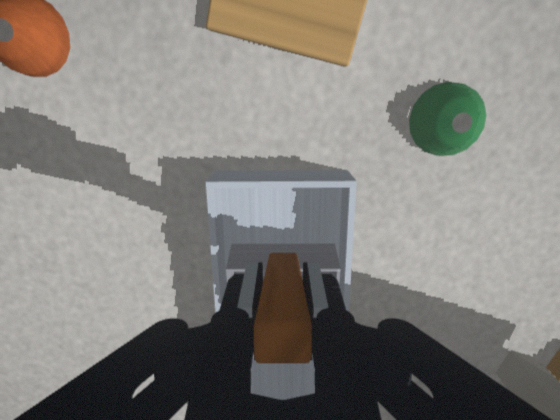

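```bash
python3 -m jog '[[-0.588,[0.004,0,-0.005],0],[-0.588,[0.008,0,-0.01],0],[-0.588,[0.012,0,-0.014],0],[-0.588,[0.012,0,-0.014],0]]'
python3 - <<'E'
from h import *
im,P=snap('scene','s35.png');im=cv2.imread('pics/s35.png');cv2.imwrite('pics/s35c.png',cv2.resize(im[150:280,220:350],None,fx=4,fy=4,interpolation=cv2.INTER_CUBIC))
snap('wrist','w35.png')
E
```

```text
time_s: 23.23
ee_pos: [0.5004, 0.021, 0.1092]
ee_rot: [2.772, 1.571, 2.958]
force: [-2.6, -0.5, 4.1]
gripper_width: 0.204
```

View pics/s35c.png

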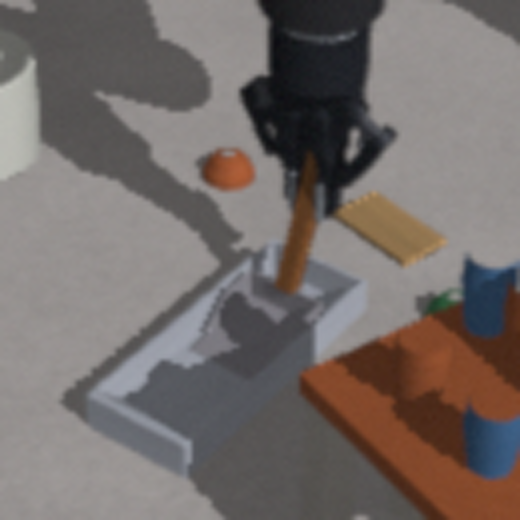

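View pics/w35.png

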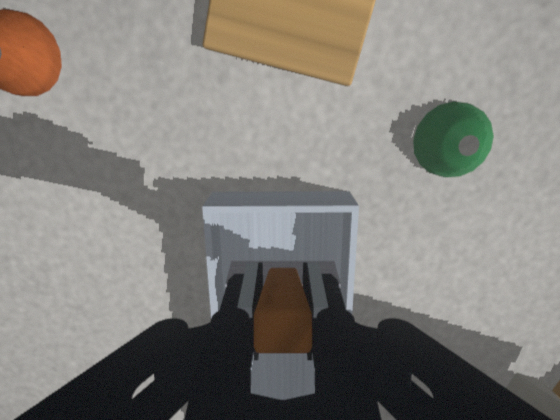

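```bash
python3 -m jog '[[-0.3,[0,0,0],0],[0.1,[0,0,0],0],[0.1,[0,0,0],0],[0.1,[-0.01,0,-0.006],0],[0.1,[-0.01,0,-0.006],0]]'
python3 - <<'E'
from h import *
im,P=snap('scene','s36.png');im=cv2.imread('pics/s36.png');cv2.imwrite('pics/s36c.png',cv2.resize(im[150:280,220:350],None,fx=4,fy=4,interpolation=cv2.INTER_CUBIC))
snap('wrist','w36.png');print(tool()[0])
E
```

```text
time_s: 23.75
ee_pos: [0.495, 0.02, 0.1209]
ee_rot: [0.07, 1.57, 0.256]
force: [-0.2, 0.2, 0.3]
gripper_width: 0.547
[0.49534151 0.02018931 0.12024104]
```

View pics/s36c.png

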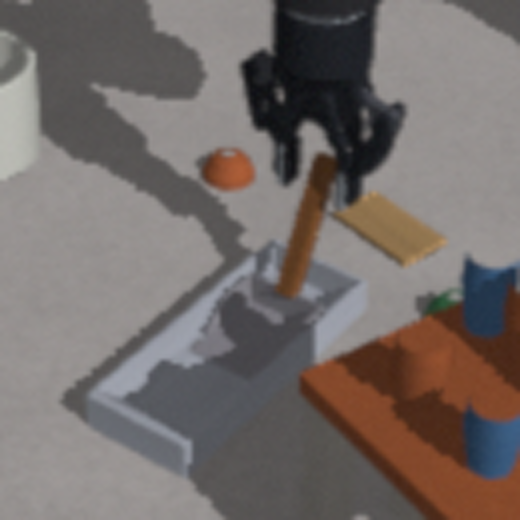

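View pics/w36.png

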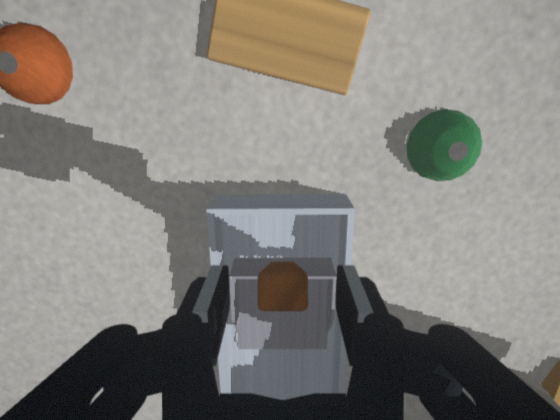

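Run:
```python
from h import *
P=camera_params('wrist');p,M=tool()
for u,v,z in [(283,309,.136),(283,287,.133),(283,266,.130)]:
    q=plane(P,u,v,z);print(q.round(4),(M.T@(q-p)).round(4))
im=cv2.imread('pics/w36.png');cv2.imwrite('pics/w36c.png',cv2.resize(im[220:400,200:370],None,fx=4,fy=3.3,interpolation=cv2.INTER_CUBIC))
```

```text
[0.486  0.0199 0.136 ] [-0.0158  0.0014 -0.0092]
[0.4793 0.0186 0.133 ] [-0.0128  0.0014 -0.0161]
[0.4728 0.0174 0.13  ] [-0.0098  0.0014 -0.0226]
```

View pics/w36c.png

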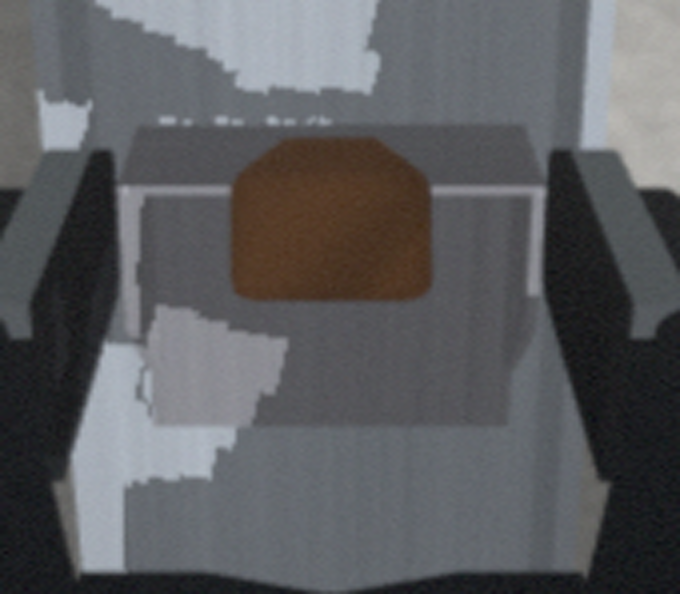

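```bash
python3 -m jog '[[0.1,[0,0.001,-0.004],0],[0.1,[0,0.001,-0.008],0],[0.1,[0,0.001,-0.008],0],[-1,[0,0.001,-0.008],0],[-1,[0,0.001,-0.008],0],[-1,[0,0.001,-0.008],0],[-1,[0,0.001,-0.008],0]]'
python3 - <<'E'
from h import *
snap('wrist','w37.png');print(tool()[0])
E
```

```text
time_s: 24.43
ee_pos: [0.4872, 0.0196, 0.1195]
ee_rot: [-0.472, 1.571, -0.286]
force: [-0.8, 0.2, 1.3]
gripper_width: 0.199
[0.48721468 0.01960091 0.11952075]
```

View pics/w37.png

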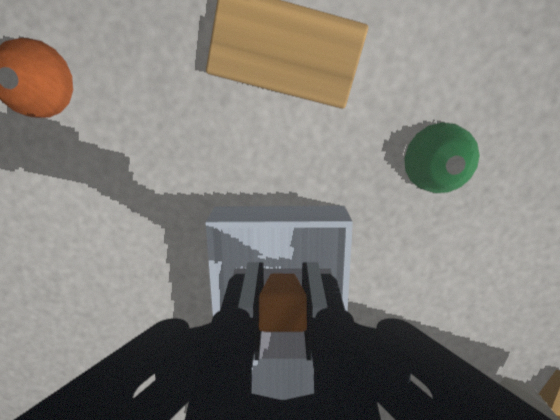

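```bash
python3 -m jog '[[-1,[0.003,0,-0.007],0],[-1,[0.007,0,-0.014],0],[-1,[0.011,0,-0.021],0],[-1,[0.015,0,-0.028],0],[-1,[0.016,0,-0.028],0],[-1,[0.016,0,-0.028],0]]'; 
python3 -m jog '[[-1,[-0.02,0,0],0],[-1,[-0.05,0,0],0],[-1,[-0.08,0,0],0],[-1,[-0.11,0,0],0],[-1,[-0.11,0,0],0]]'
python3 - <<'E'
from h import *
im,P=snap('scene','s38.png');im=cv2.imread('pics/s38.png');cv2.imwrite('pics/s38c.png',cv2.resize(im[110:280,200:370],None,fx=3.5,fy=3.5,interpolation=cv2.INTER_CUBIC))
snap('wrist','w38.png');print(tool()[0])
E
```

```text
time_s: 24.98
ee_pos: [0.46, 0.0145, 0.1045]
ee_rot: [-0.021, 1.569, 0.165]
force: [-3.7, -0.4, 13.0]
gripper_width: 0.199
time_s: 25.4
ee_pos: [0.4621, 0.015, 0.2189]
ee_rot: [0.064, 1.563, 0.251]
force: [1.2, 1.0, -0.6]
gripper_width: 0.2
[0.45966006 0.01460641 0.21412826]
```

View pics/s38c.png

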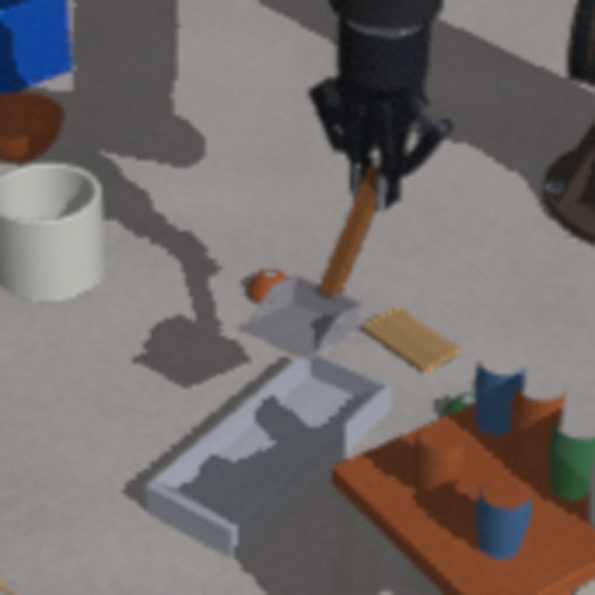

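View pics/w38.png

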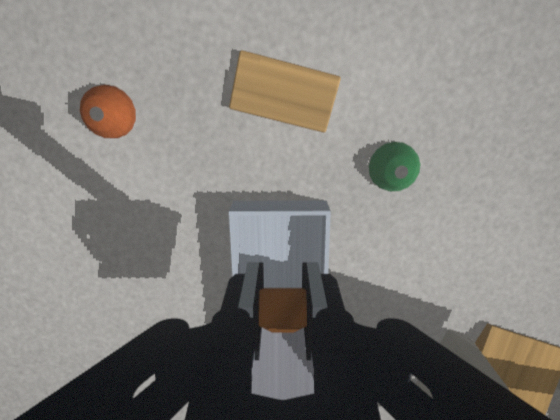

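```bash
python3 -m jog '[[-1,[0,0.01,-0.015],0.05],[-1,[0,0.03,-0.03],0.11],[-1,[0,0.055,-0.04],0.17],[-1,[0,0.085,-0.05],0.24],[-1,[0,0.115,-0.051],0.3],[-1,[0,0.14,-0.051],0.342],[-1,[0,0.157,-0.051],0.342],[-1,[0,0.157,-0.051],0.342]]'
python3 - <<'E'
from h import *
go([.372,.357,.16])
E
```

```text
time_s: 26.17
ee_pos: [0.3795, 0.1611, 0.2121]
ee_rot: [-2.373, 1.569, -2.527]
force: [-0.5, 0.2, -1.1]
gripper_width: 0.2
pos [0.3795 0.1611 0.2121] zyaw deg -8.8 shift for target [ 0.0519  0.1925 -0.0374]
```

```bash
python3 -m jog '[[-1,[0,0.02,-0.01],0],[-1,[0,0.05,-0.025],0],[-1,[0,0.085,-0.037],0],[-1,[0.01,0.12,-0.037],0],[-1,[0.03,0.15,-0.037],0],[-1,[0.045,0.178,-0.037],0],[-1,[0.06,0.1925,-0.037],0],[-1,[0.06,0.1925,-0.037],0]]'
python3 - <<'E'
from h import *
go([.372,.357,.16]); go([.532,.333,.135]);snap('wrist','w39.png')
im,P=snap('top','t39.png');cv2.imwrite('pics/t39c.png',cv2.resize(cv2.imread('pics/t39.png')[140:260,140:260],None,fx=5,fy=5,interpolation=cv2.INTER_CUBIC))
E
```

```text
time_s: 26.83
ee_pos: [0.373, 0.3555, 0.1485]
ee_rot: [-1.96, 1.564, -2.115]
force: [-0.3, 0.1, -0.7]
gripper_width: 0.2
pos [0.373  0.3555 0.1485] zyaw deg -8.9 shift for target [-0.0115  0.0013 -0.0012]
pos [0.373  0.3555 0.1485] zyaw deg -8.9 shift for target [0.013  0.0025 0.1606]
```

View pics/w39.png

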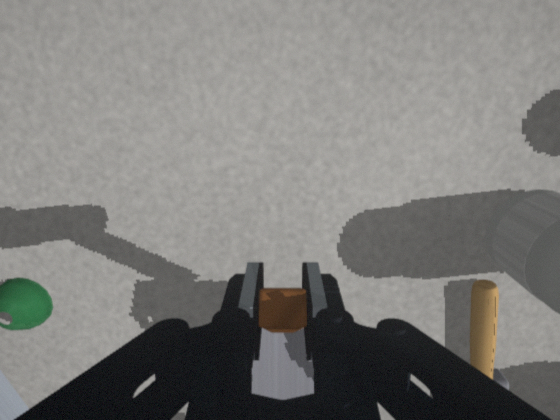

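View pics/t39c.png

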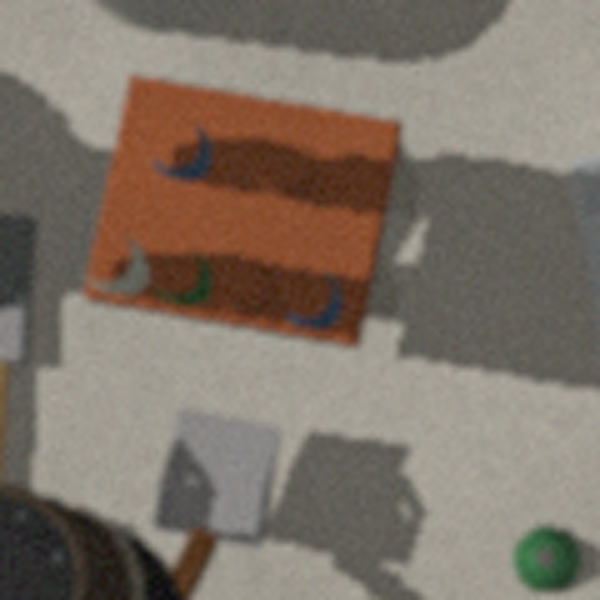

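```bash
python3 -m jog '[[-1,[0.005,0.001,0.02],0],[-1,[0.008,0.0025,0.05],0],[-1,[0.008,0.0025,0.08],0],[-1,[0.008,0.0025,0.11],0],[-1,[0.008,0.0025,0.135],0],[-1,[0.008,0.0025,0.15],0],[-1,[0.008,0.0025,0.159],0],[-1,[0.008,0.0025,0.159],0]]'
python3 - <<'E'
from h import *
go([.532,.333,.117]);snap('wrist','w40.png')
im,P=snap('scene','s40.png');cv2.imwrite('pics/s40c.png',cv2.resize(cv2.imread('pics/s40.png')[200:330,290:420],None,fx=4.5,fy=4.5,interpolation=cv2.INTER_CUBIC))
E
```

```text
time_s: 27.6
ee_pos: [0.5325, 0.3315, 0.1454]
ee_rot: [-1.793, 1.57, -1.952]
force: [0.4, 0.6, -0.4]
gripper_width: 0.202
pos [0.5325 0.3315 0.1454] zyaw deg -9.1 shift for target [ 0.0284  0.0014 -0.0007]
```

View pics/w40.png

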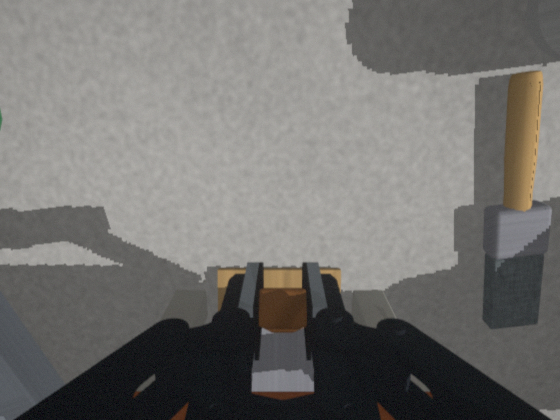

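View pics/s40c.png

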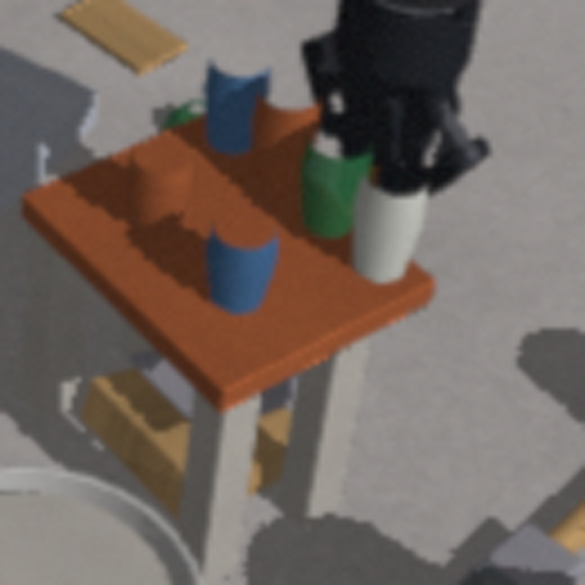

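```bash
python3 -m jog '[[-1,[0.006,0,-0.001],0],[-1,[0.013,0,-0.001],0],[-1,[0.019,0,-0.001],0],[-1,[0.023,0,-0.001],0],[-1,[0.023,0,-0.001],0]]'; python3 -m jog '[[-1,[0.002,0,0],0],[-1,[0.004,0,0],0],[-1,[0.004,0,0],0]]'
```

```text
time_s: 28.12
ee_pos: [0.5294, 0.3328, 0.1211]
ee_rot: [-2.246, 1.569, -2.402]
force: [-0.3, -0.9, -0.5]
gripper_width: 0.203
time_s: 28.37
ee_pos: [0.5302, 0.3331, 0.1182]
ee_rot: [-2.418, 1.57, -2.574]
force: [0.3, -0.6, -1.1]
gripper_width: 0.2
```

```bash
python3 -m jog '[[-1,[0.002,0,0],0],[-1,[0.003,0,0],0],[-1,[0.003,0,0],0]]'; python3 -m jog '[[-1,[0.002,0,0],0],[-1,[0.002,0,0],0]]'
```

```text
time_s: 28.62
ee_pos: [0.5303, 0.333, 0.1153]
ee_rot: [-2.319, 1.571, -2.475]
force: [0.9, -0.7, -1.1]
gripper_width: 0.198
time_s: 28.78
ee_pos: [0.53, 0.3333, 0.1138]
ee_rot: [1.96, 1.57, 1.804]
force: [-5.2, 0.5, 6.0]
gripper_width: 0.203
```

```bash
python3 -m jog '[[-0.6,[0.001,0,0],0],[-0.59,[0.001,0,0],0],[-0.585,[0.001,0,0],0],[-0.58,[0.001,0,0],0],[-0.57,[0,0,0],0],[-0.55,[0,0,0],0],[-0.5,[0,0,0],0]]'
python3 - <<'E'
from h import *
snap('wrist','w41.png')
E
```

```text
time_s: 29.37
ee_pos: [0.5306, 0.3331, 0.1136]
ee_rot: [0.681, 1.57, 0.525]
force: [-0.1, 0.2, -0.7]
gripper_width: 0.249
```

View pics/w41.png

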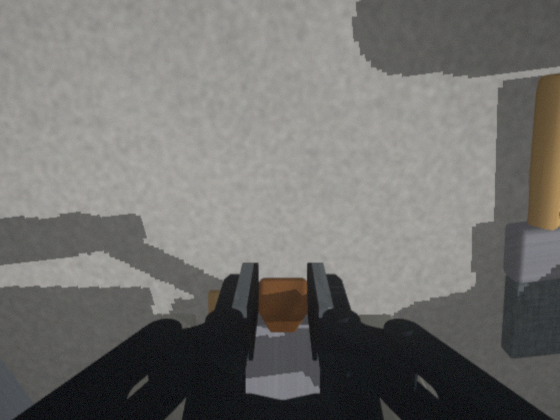

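```bash
python3 -m jog '[[0,[0,0,0],0],[0.3,[0,0,0],0],[0.3,[0,0,0],0],[0.3,[0,0,-0.02],0],[0.3,[0,0,-0.05],0],[0.3,[-0.03,0,-0.08],0],[0.3,[-0.07,0,-0.1],0],[0.3,[-0.1,0,-0.1],0]]'; python3 -m jog '[[0.5,[-0.05,0,0.0],0],[0.5,[-0.1,0,0.02],0],[0.5,[-0.1,0,0.02],0]]'
python3 - <<'E'
from h import *
im,P=snap('wrist','w42.png');print(tool()[0]);np.save('P42.npy',P['T'])
cv2.imwrite('pics/w42c.png',cv2.resize(cv2.imread('pics/w42.png')[200:340,210:360],None,fx=5,fy=4.2,interpolation=cv2.INTER_CUBIC))
im,P=snap('scene','s42.png');cv2.imwrite('pics/s42c.png',cv2.resize(cv2.imread('pics/s42.png')[200:330,290:420],None,fx=4.5,fy=4.5,interpolation=cv2.INTER_CUBIC))
E
```

```text
time_s: 30.08
ee_pos: [0.4288, 0.3484, 0.2147]
ee_rot: [-2.199, 1.569, -2.353]
force: [0.5, 1.4, -0.7]
gripper_width: 0.648
time_s: 30.33
ee_pos: [0.4527, 0.3464, 0.3197]
ee_rot: [0.9, 1.563, 0.746]
force: [0.6, 0.9, 0.1]
gripper_width: 0.752
[0.45425609 0.34685836 0.32161781]
```

View pics/w42.png

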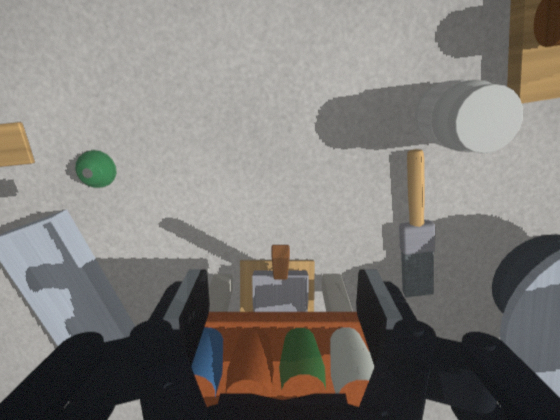

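View pics/s42c.png

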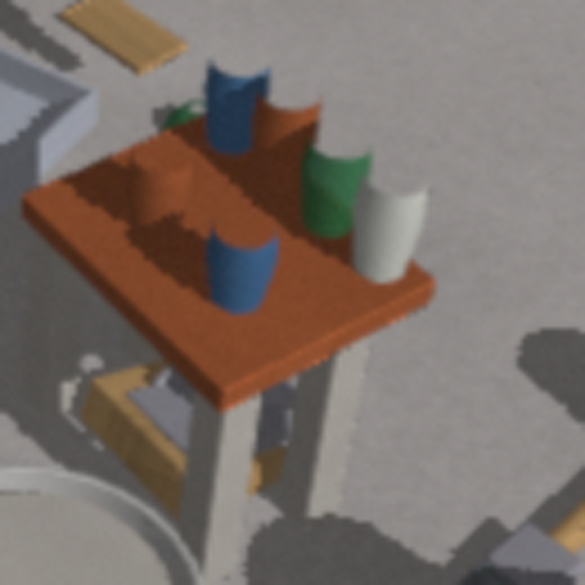

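View pics/w42c.png

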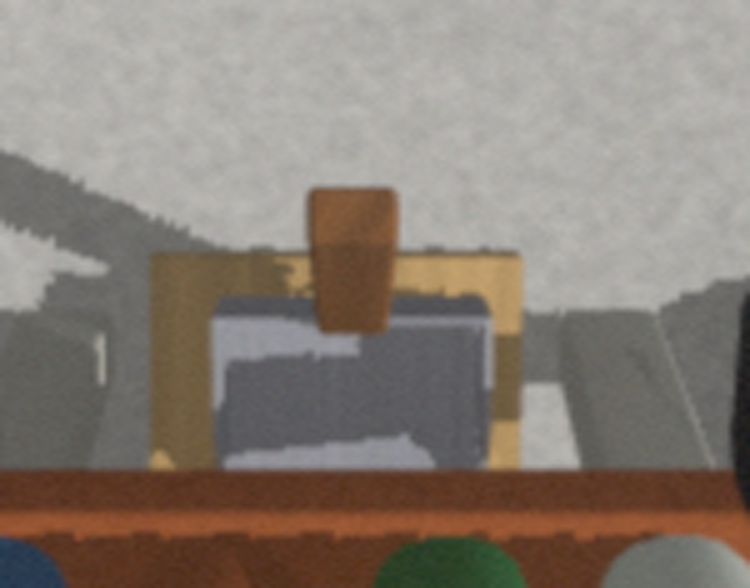

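Run:
```python
from h import *
P=camera_params('wrist')
for u,v,z in [(280.5,246,.124),(280.5,262,.1315),(254,277,.045),(307,275,.045),(280,278,.048)]:
    print(plane(P,u,v,z).round(4))
o=np.array([.570,.316]);
```

```text
[0.5147 0.3377 0.124 ]
[0.5278 0.3357 0.1315]
[0.5865 0.2934 0.045 ]
[0.5941 0.3586 0.045 ]
[0.5913 0.3253 0.048 ]
```

```bash
python3 -m jog '[[1,[0,-0.04,0.0],0],[1,[0,-0.08,0],0],[1,[0,-0.12,0],0],[1,[0,-0.16,0],0],[1,[0,-0.2,0],0],[1,[0,-0.24,0],0],[1,[0,-0.28,0.02],0],[1,[0,-0.32,0.04],0]]'; python3 -m jog '[[1,[0,-0.04,0.01],0],[1,[0,-0.08,0.02],0],[1,[0,-0.12,0.03],0],[1,[0,-0.16,0.03],0],[1,[0,-0.2,0.03],0],[1,[0,-0.24,0.03],0],[1,[0,-0.28,0.03],0],[1,[0,-0.32,0.03],0]]';  python3 - <<'E'
from h import *
go([.47,-.32,.32])
im,P=snap('wrist','w43.png')
E
```

```text
time_s: 31.1
ee_pos: [0.4381, 0.0273, 0.3138]
ee_rot: [0.826, 1.569, 0.672]
force: [1.5, 0.9, 0.2]
gripper_width: 1.0
time_s: 31.77
ee_pos: [0.4179, -0.2935, 0.313]
ee_rot: [2.454, 1.57, 2.298]
force: [1.4, 1.5, -0.3]
gripper_width: 1.001
pos [ 0.4179 -0.2935  0.313 ] zyaw deg -9.0 shift for target [-0.007  -0.0181  0.0556]
```

View pics/w43.png

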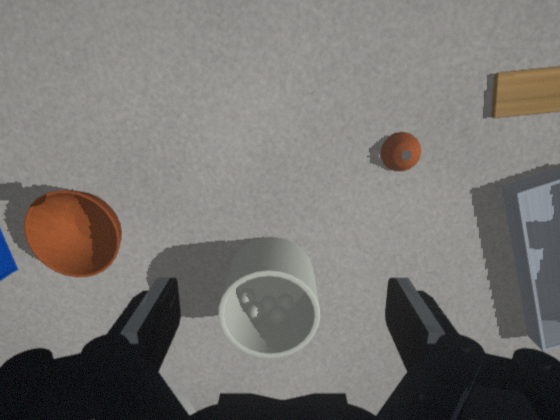

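Run:
```python
from h import *
g=cv2.cvtColor(cv2.imread('pics/w43.png')[260:365,210:330],cv2.COLOR_BGR2GRAY)
g=cv2.createCLAHE(6,(3,3)).apply(g);cv2.imwrite('pics/w43c.png',cv2.resize(g,None,fx=5,fy=5,interpolation=cv2.INTER_CUBIC))
im,P=snap('top','t43.png');cv2.imwrite('pics/t43c.png',cv2.resize(cv2.imread('pics/t43.png')[130:290,130:420],None,fx=2.7,fy=2.7,interpolation=cv2.INTER_CUBIC))
```

```text
(no output)
```

View pics/w43c.png

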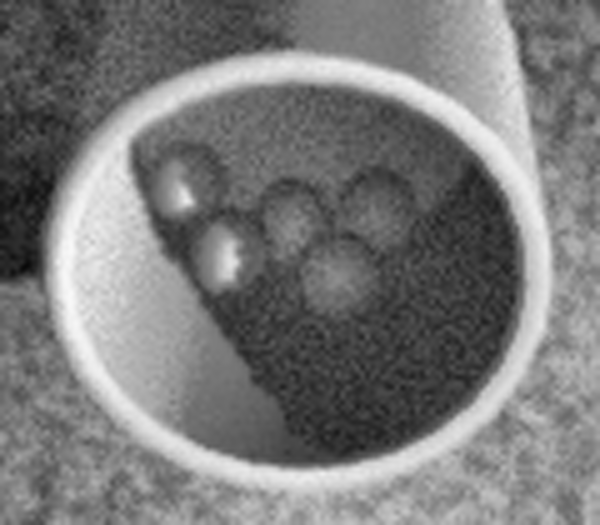

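View pics/t43c.png

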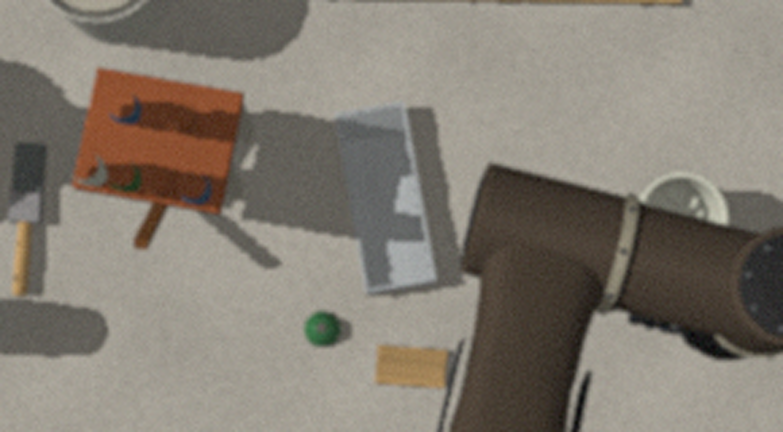

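All five balls lie at rest on the jar floor, at about (247,297), (256,310), (269,303), (278,314) and (286,301) in the wrist picture. The trough is empty, the scoop is on its rest and the robot is clear, so I'm handing in.

```bash
python3 -c "
from rig import hand_in
print(hand_in())"
```

```text
the job is handed in; nothing more can be done
None
```

All five balls are in the mill jar, and the scoop is back on the sloping rest with its lip pointing in and up. I handed in at about 32 s of the 72 s; no verdict was reported.

**How I did it:** The tool could only point straight down, so I changed the scoop's tilt by letting the handle turn between the fingers.
- **Scooping:** I set the scoop flat in the trough, gripped it again and pushed it under the balls at the sloping end. Then I pressed it lip-up on its heel and lifted all five balls.
- **Tipping:** Over the jar I loosened the grip in small steps until the scoop swung lip-down. It swung further than planned in the last step. I moved it about 16 mm further over the jar, and all the balls went in.
- **Returning:** I pressed the scoop flat again in the empty trough, gripped it near the end of the handle, pressed it lip-up and laid it on the rest.

**Last checks:**
- **Jar:** The wrist camera shows five balls at rest on its floor. In the top view taken after tipping, its rim was where it was before.
- **Trough:** It is empty, and no ball shows outside the jar.
- **Bystanders:** Those in view look where they were, and the pots on the shelf are standing. I compared these by eye only.
- **Scoop:** It lies pan flat on the slope, but about 4–7 mm further out than at the start. I put its origin at about x = 70 mm in the shelf's frame, inside the 45–115 mm limit, but I did not measure its final tilt.

**What went wrong or disagreed:**
- Pressing the lip onto the trough floor with a full grip briefly raised the wrist force to about 46 N, until I loosened the fingers.
- The two fixed cameras disagreed by about 9 mm on the jar's position. I used the wrist camera for the final alignment.

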